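# Close up the tub row in the ingredient rack and lock it

## Task

Put the ingredient rack back in order: hang the two lidded tubs that stand on the worktop in the rack's channel with the two already there, and close all four up flush, edge to edge and square, against the plate at the channel's left end, with no gaps. Lock the row with the small cam lever at the right end, pressed fully down. Carry the tubs level, and leave the shakers on the shelf, the coffee pods and the keys as they are.

Things in the scene. Friction and masses are not known exactly. Their poses are not given: they have to be found in the camera images.
- rack: two-tier steel rack, fixed; origin centre of underside, x to its back, y to its left end, z up. Channel along y: front and back rails (inner faces x = -68, +68, outer -79, +79, tops z = 60 mm), end plates (inner faces y = +158, -158, tops z = 78). Tubs hang by their rims on the rails (tub origin at x = 0 with 3 mm play each way, z = 12, tub x along rack x, lid top z = 74) and slide along y
- shelf_edge (a point): middle of the lower front edge of the rack's upper tier, a 12 mm wooden shelf over the rear half: in the rack's frame x = 20, y = 0, z = 200 mm; it reaches y = -175 to +175, back to x = 125, posts at x = 110. It stands above and just behind the grips of hung tubs, so a tool there must lean towards the front
- rack_stop (a point): middle of the left end plate's inner face, against which the row closes up: in the rack's frame x = 0, y = 158, z = 60 mm. Four tubs (4 x 74 mm) closed up against it end at y = -138, 4 mm short of the lowered lever's cam
- cam_lever (a joint): lever at the rack's right end, rad: 0 fully down = locked, up to 1.57 raised; stays where left, about 2 N on its tab moves it. Pivot line along rack x at y = -172, z = 67 mm; arm at x = -20, points right, away from the rack, (angle - 0.35) rad above level. Down, its round cam stands through a slot of the end plate at rim height, up to y = -142; above 1.3 rad it is drawn back to the plate
- lever_tab (a point): outer face of the black thumb tab at the end of the lever's 85 mm arm (tab 20 mm wide in x, 30 mm along the arm, 11 thick), where it is pressed: the face that looks up when the lever is down and towards the rack when it is raised; it swings out and down about the pivot to y = -254, z = 43 mm in the rack's frame
- tub_a: lidded steel tub, one of four alike, 0.22 kg: pan 130 x 66 x 48 mm (x, y, z) below a rim and lid 150 x 74 mm, 14 mm thick, whose long edges butt; on the lid an upright black grip, 56 mm long in x, 12 thick in y, 30 high. Origin centre of the pan's underside; lid top z = 62, grip top z = 92. A half turn looks the same. Starts hung in the channel, left part
- tub_b: tub like tub_a; starts hung in the channel right of tub_a, gaps on both sides
- tub_c: tub like tub_a; starts standing on the worktop, left or right of the rack
- tub_d: tub like tub_a; starts standing on the worktop on the other side from tub_c
- salt: glass salt shaker, 44 mm across, 90 mm high, loose on the rack's wooden shelf; origin centre of underside
- pepper: glass pepper shaker, 44 mm across, 90 mm high, loose on the rack's wooden shelf; origin centre of underside
- loose_pod_1: coffee pod, 53 mm across, 34 mm high, loose on the worktop in front of the rack's left end; origin centre of underside
- loose_pod_2: coffee pod, 53 mm across, 34 mm high, loose on the worktop in front of the rack's right end; origin centre of underside
- house_keys: bunch of keys, 84 x 118 x 8 mm, loose on the worktop in front of the rack; origin centre of underside
- paper_roll: kitchen roll on a stand, 150 mm across, 320 mm high, fixed, to the left of the rack; origin centre of underside

How it is judged:
By the outcome, as a careful person would: the job done as asked, in the order asked, and still so for the second after the job is handed in, with the robot touching nothing.
It also fails if it takes over 69 s, if anything falls off the work surface, if the arm or the gripper's body presses on something with over 40 N, if the wrist force passes 120 N, or if a joint passes its speed limit or range.

## Robot

A 6-joint arm with a two-finger parallel gripper is mounted at the origin on a cart in front of the work surface, level with it; the furniture and walls round the work are solid. World frame = base frame: x ahead of the robot, y to its left, z up, the work surface at z = 0. Lengths are in mm, angles in rad, forces in N, time in s.
With the tool pointing down it reaches from about 275 to 725 mm from the base axis. Payload 15.9 kg.
Tool frame: the origin (TCP) lies between the finger pads; the fingertips stand 19 mm ahead of it and the grasp point (between the pads) is the TCP; z points along the fingers, y is the line along which they close (so a half turn about z gives the same grasp; the last joint's range is limited). The gripper opens to 85 mm and grips with 20 to 120 N. Pads are 22 mm wide; open, the fingers measure 114 mm over their backs; the gripper's body (76 mm by 85 mm) begins 54 mm behind the grasp point. The pads swing forward as they close: fully open they stand 13 mm farther back than shut.
Start: joints at [1.342, 0.213, -0.034, 1.323, 0, 1.571], TCP at [113.399, 486.956, 250.306] pointing down, gripper open.
Joint ranges: [-2.98, 2.98], [-0.74, 1.72], [-1.14, 1.35], [-2.1, 2.04], [-1.57, 1.44], [-3.14, 3.14]. Speed limits (rad/s): [1.89, 1.89, 2.39, 2.57, 3.14, 3.14].

## Interface

Orientations are given as a unit quaternion [x, y, z, w].
In Python, from rig import r gives the robot as it stands.
- The arm moves only by the tool step_arm, never from a script. Its argument "increments" is a list of rows, each an object of numbers: "dx", "dy", "dz": the shift along the world's x, y, z in mm; "rx", "ry", "rz": the turn, a rotation vector about the world's x, y, z in rad; "hand": the opening, from 0 (shut) to 1 (fully open). A call has 1 to 5 rows; each row is the pose to reach, as a shift and turn from the pose commanded when the call began; what a row does not reach only later rows make up. A row lasts 1/12 s, in which the tool goes at most 41.7 mm and 7.16 degrees, less where a joint would pass 70% of its speed; a pose out of reach is approached as far as the arm can. A call with a gripper value outside its range is refused whole. The fingers move at their own pace and stop on an object; "squeeze" is the grip in N (left out, the last holds). Time passes only in rows, so rows that repeat a pose let the fingers close. It gives the time, the measured TCP pose, the force, the opening and the grip force at its end, in the units of the state.
- r.get_state(): the state, without advancing time (a new reading comes with each control period).
- r.snapshot(name): name is "scene" or "top"; returns a dict with "frame" (480x640x3 uint8, red, green, blue), "range_z" (480x640 float32, mm along the optical axis (not along the pixel's ray), 0 where there is no reading), "fx", "fy", "cx", "cy" (pixels), "origin" and "orientation" of the camera in the world. Camera axes: x right, y down, z forward; pixel columns grow to the right and rows downward; lengths in mm; the calibration is good to about 2 mm. A picture is of the moment at which its call begins.
- r.close_job(): hands the job in; it is judged then, once.
Trained networks look in the newest picture that a camera, given by its name, has taken for a name from the list of things; names that differ only in an ending like _2 or _b are one class to them, and where a whole thing is asked for, a point or a joint stands for the part that bears it (a point fixed in the world has none). Each returns a list of dicts, best first, with "score" (0 to 1); they miss things now and then, are a little off and sometimes report something else, mostly with a low value. They report only what shows in the picture. A call takes as long as a camera call.
- r.look_for(query, camera): "at" ([column, row] in pixels, amid what is visible of it).
- r.masks_of(query, camera): "mask" (480x640 bool, what is visible of it) and "at" ([column, row] in pixels, amid what is visible of it).
- r.landmark_of(query, camera): "at" ([column, row] in pixels: a listed point, or the origin of a listed thing).
The state is a dict: "time_s": time; "joints": joint angles; "qvel": joint speeds; "effort": joint torques, N m; "tool_pos": TCP position; "tcp_rot": TCP orientation; "ft_force": force on the tool from outside, world axes, zero at the start; "wrist_torque": the same for the moment, N m; "finger_gap": finger opening in mm; "grasp_force": force on a finger pad.
Only numpy, scipy, OpenCV 4.12 (cv2) and the standard library are available. Lean on these libraries where they do the work, as an engineer would, in place of code of your own. Each camera call takes 0.05 s, during which the arm holds its last target. There are 200 camera calls.

## Working session

There is one attempt and no reset: what is moved stays moved. The work goes in short steps, Python scripts to look and compute and a tool call to move; the robot and the scene stay as the last step left them, time stands still between calls to the robot, and variables do not carry over. Pictures are saved under pics/ and viewed, at most 10 in all, crops included, and the job is handed in when it is done.

Besides the shell and the picture viewer there is one more tool, called after "Request:" as name(argument=value, ...) on one line, values as JSON. step_arm: Moves the arm, as the interface text tells. Its arguments: {"type":"object","properties":{"increments":{"type":"array","items":{"type":"object","properties":{"dx":{"type":"number"},"dy":{"type":"number"},"dz":{"type":"number"},"rx":{"type":"number"},"ry":{"type":"number"},"rz":{"type":"number"},"hand":{"type":"number"}}}},"squeeze":{"type":"number"}},"required":["increments"]}

```bash
ls; mkdir -p pics
cat > h.py <<'E'
import numpy as np, cv2
from scipy.spatial.transform import Rotation as R
from rig import r
def save(s,n): cv2.imwrite('pics/'+n,s['frame'][:,:,::-1])
def pts(s):
    z=s['range_z'].astype(float);v,u=np.indices(z.shape)
    p=np.stack([(u-s['cx'])/s['fx']*z,(v-s['cy'])/s['fy']*z,z],-1)
    return R.from_quat(s['orientation']).apply(p.reshape(-1,3)).reshape(480,640,3)+s['origin']
def ray(s,uv):
    d=R.from_quat(s['orientation']).apply([(uv[0]-s['cx'])/s['fx'],(uv[1]-s['cy'])/s['fy'],1]);return np.array(s['origin']),d/np.linalg.norm(d)
def tri(a,b):
    (o,d),(q,e)=a,b
    t=np.linalg.lstsq(np.c_[d,-e],q-o,rcond=None)[0];x,y=o+t[0]*d,q+t[1]*e
    return (x+y)/2,np.linalg.norm(x-y)
E
python3 - <<'E'
from h import *
S={}
for n in('scene','top'):
    s=S[n]=r.snapshot(n);save(s,n+'0.png');np.savez(n+'0.npz',**s)
    P=pts(s);print(n,np.round(s['origin']),s['orientation'],s['fx'])
    for q in('rack','tub_a','salt','pepper','loose_pod_1','house_keys','paper_roll','shelf_edge','rack_stop','lever_tab','cam_lever'):
        for d in r.landmark_of(q,n)[:6]:
            u,v=np.round(d['at']).astype(int); print(q,round(d['score'],2),u,v,np.round(P[min(v,479),min(u,639)]))
E
```

```text
pics
scene [-408. -480.  859.] [ 0.76762841 -0.42224413  0.24416426 -0.4157407 ] 510.2593522734122
rack 0.91 368 291 [517. -56.  71.]
rack 0.24 315 261 [570. 135.  59.]
tub_a 0.93 232 276 [441. 325.  10.]
tub_a 0.92 366 292 [520. -50.  64.]
tub_a 0.84 337 279 [514.  32.  74.]
tub_a 0.82 464 372 [ 397. -347.   61.]
salt 0.73 345 204 [626.  80. 228.]
pepper 0.76 390 216 [646. -41. 221.]
loose_pod_1 0.79 276 307 [392. 138.  19.]
loose_pod_1 0.78 394 356 [ 396. -190.   23.]
house_keys 0.78 308 327 [390.  39.   1.]
paper_roll 0.56 214 240 [545. 484.  18.]
shelf_edge 0.86 375 225 [607. -19. 207.]
shelf_edge 0.17 277 308 [393. 136.  15.]
rack_stop 0.96 315 260 [573. 136.  60.]
rack_stop 0.42 364 291 [515. -46.  69.]
lever_tab 0.56 450 271 [ 597. -228.  154.]Traceback (most recent call last):
  File "<stdin>", line 7, in <module>
ValueError: it knows: house_keys, lever_tab, loose_pod, paper_roll, pepper, rack, rack_stop, salt, shelf_edge, tub
```

Run:
```python
from h import *
for n in('top',):
    s=r.snapshot(n);save(s,n+'0.png');np.savez(n+'0.npz',**s)
    P=pts(s);print(n,np.round(s['origin']),s['orientation'],s['fx'])
    for q in('rack','tub_a','salt','pepper','loose_pod_1','house_keys','paper_roll','shelf_edge','rack_stop','lever_tab'):
        for d in r.landmark_of(q,n)[:6]:
            u,v=np.round(d['at']).astype(int); print(q,round(d['score'],2),u,v,np.round(P[min(v,479),min(u,639)]))
```

```text
top [-452. -361. 1513.] [ 0.79290563 -0.5097189   0.18277668 -0.27942796] 599.5760104641508
rack 0.7 366 274 [534. -40.  85.]
tub_a 0.91 336 262 [547.  62.  72.]
tub_a 0.77 243 264 [435. 320.  55.]
tub_a 0.66 452 348 [ 413. -342.   71.]
tub_a 0.55 365 271 [546. -32.  81.]
salt 0.91 341 204 [627.  84. 240.]
salt 0.43 317 248 [580. 140.  61.]
pepper 0.69 389 212 [648. -54. 249.]
pepper 0.42 240 268 [425. 326.  43.]
loose_pod_1 0.71 396 337 [ 402. -188.   35.]
loose_pod_1 0.66 289 297 [396. 145.  37.]
house_keys 0.73 322 318 [386.  34.  11.]
shelf_edge 0.69 341 202 [626.  84. 250.]
shelf_edge 0.62 371 228 [774.  35.  -0.]
rack_stop 0.85 315 249 [561. 138.  79.]
lever_tab 0.6 435 263 [ 716. -204.   10.]
```

View pics/scene0.png

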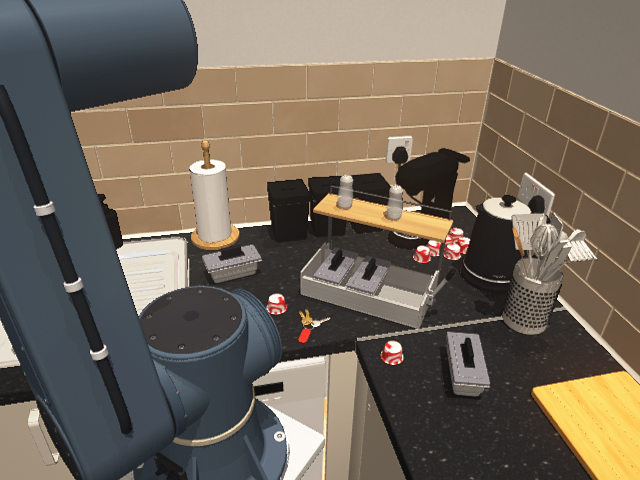

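View pics/top0.png

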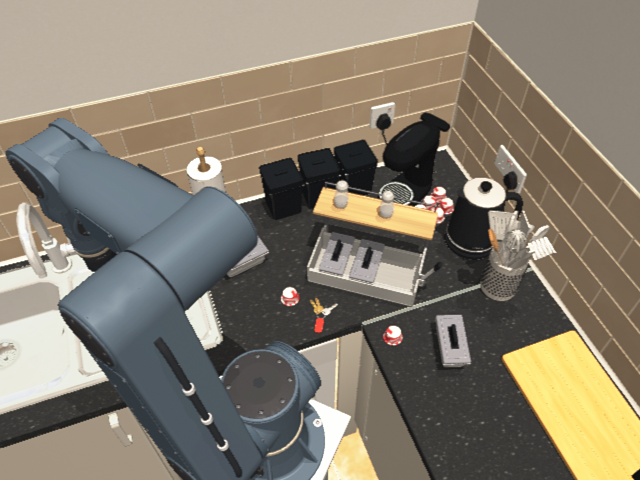

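The scene view shows the rack with two hung tubs at its left, at (333,265) and (368,275). The other tubs stand left at (232,262) and right at (467,362), and the lever is raised at (437,283). The top view agrees, with the left tub at (248,258) partly hidden by the arm. Next I measure poses by depth in both views.

```bash
cat > m.py <<'E'
from h import *
def rect(p):
    (c,(w,h),a)=cv2.minAreaRect(p.astype(np.float32))
    if w<h: w,h,a=h,w,a+90
    return np.round(c,1),round(w),round(h),round((a+90)%180-90,1)
def meas(n):
    s=r.snapshot(n);P=pts(s);print(n)
    for d in r.masks_of('tub',n)[:5]:
        p=P[d['mask']&(s['range_z']>0)]
        zt=p[:,2]
        h=np.histogram(zt,np.arange(0,125,3));zm=h[1][np.argmax(h[0])]+1.5
        q=p[abs(zt-zm)<5]; q2=p[(zt>zm+14)&(zt<zm+40)]
        # trim outliers
        med=np.median(q[:,:2],0);q=q[np.linalg.norm(q[:,:2]-med,axis=1)<95]
        print('tub',np.round(d['at']),round(d['score'],2),'lidz',round(np.median(q[:,2]),1),'lid',rect(q[:,:2]),'grip',len(q2),q2.shape[0]>5 and (rect(q2[:,:2]),round(np.percentile(q2[:,2],95),1)))
    for d in r.masks_of('rack',n)[:1]:
        p=P[d['mask']&(s['range_z']>0)]
        for lo,hi in((195,218),(52,66),(68,84)):
            q=p[(p[:,2]>lo)&(p[:,2]<hi)];
            if len(q)>5: print('rack',lo,hi,len(q),rect(q[:,:2]),np.round(np.median(q,0)))
    for q in('shelf_edge','rack_stop','lever_tab','rack'):
        d=r.landmark_of(q,n)
        if d: print(q,round(d[0]['score'],2),np.round(d[0]['at'],1))
    return s,P
E
python3 - <<'E'
from m import *
for n in('scene','top'):
    s,P=meas(n)
    # shelf by color/height
    X=P.reshape(-1,3);b=(X[:,0]>400)&(X[:,0]<800)&(abs(X[:,1])<300)&(X[:,2]>205)&(X[:,2]<216)
    c=s['frame'].reshape(-1,3).astype(int);w=b&(c[:,0]-c[:,2]>60)
    print('shelf',w.sum(),rect(X[w][:,:2]),np.median(X[w],0))
    b=(X[:,0]>560)&(X[:,0]<720)&(X[:,1]<-160)&(X[:,1]>-290)&(X[:,2]>60)&(X[:,2]<190)
    print('lever',b.sum(),np.round(X[b][::max(1,b.sum()//25)]).tolist())
a=np.load('scene0.npz');b=np.load('top0.npz')
for k,u,v in(('tabtip',(447,272),(437,265)),):
    print(k,tri(ray(a,u),ray(b,v)))
E
python3 - <<'E'
import cv2
a=cv2.imread('pics/scene0.png')[215:345,285:475];b=cv2.imread('pics/top0.png')[195:315,290:460]
a=cv2.resize(a,(760,520));a=cv2.resize(a,(400,274));cv2.imwrite('pics/z.png',cv2.vconcat([cv2.resize(cv2.imread('pics/scene0.png')[240:345,295:465],(680,300)),cv2.resize(b[10:115],(680,300))]))
E
```

```text
scene
tub [370. 277.] 0.96 lidz 72.5 lid (array([586.7, -23.7]), 152, 73, 8.6) grip 89 ((array([585. , -23.9]), 63, 12, 7.4), np.float64(104.1))
tub [336. 264.] 0.85 lidz 72.5 lid (array([572.4,  68.9]), 149, 73, 8.7) grip 88 ((array([572.6,  69.4]), 55, 13, 8.5), np.float64(103.6))
tub [466. 362.] 0.82 lidz 61.3 lid (array([ 445.7, -335.8]), 156, 74, 26.1) grip 152 ((array([ 443.9, -337.1]), 57, 13, 26.9), np.float64(92.4))
tub [232. 263.] 0.79 lidz 59.7 lid (array([459. , 338.3]), 150, 80, -34.7) grip 135 ((array([458.9, 338.7]), 54, 16, -36.1), np.float64(90.2))
rack 195 218 2571 (array([659.1, -12.4]), 348, 111, -82.1) [644. -41. 210.]
rack 52 66 863 (array([6.674e+02, 3.000e-01]), 386, 328, -82.0) [531. -70.  57.]
rack 68 84 302 (array([658.6,   7.4]), 399, 309, -82.2) [ 589. -172.   75.]
shelf_edge 0.71 [379.6 227.4]
rack_stop 0.66 [460.4 374.8]
lever_tab 0.75 [448.7 273. ]
rack 0.66 [366.6 291.7]
shelf 2477 (array([659.3, -10.4]), 352, 112, -81.9) [649.21356177 -36.3502713  210.06171377]
lever 429 [[716.0, -171.0, 158.0], [713.0, -161.0, 138.0], [714.0, -166.0, 126.0], [719.0,
[... 1385 characters left out ...]
 84.0], [709.0, -162.0, 68.0], [690.0, -163.0, 65.0], [672.0, -170.0, 79.0], [659.0, -169.0, 75.0], [640.0, -171.0, 83.0], [640.0, -174.0, 80.0], [610.0, -217.0, 136.0], [597.0, -219.0, 148.0], [634.0, -177.0, 75.0], [625.0, -174.0, 79.0], [622.0, -175.0, 79.0], [619.0, -176.0, 78.0], [610.0, -178.0, 84.0], [607.0, -179.0, 84.0], [595.0, -202.0, 107.0], [607.0, -189.0, 80.0], [602.0, -185.0, 79.0], [605.0, -176.0, 65.0], [593.0, -204.0, 96.0], [596.0, -198.0, 84.0], [580.0, -179.0, 83.0], [580.0, -183.0, 81.0], [577.0, -184.0, 80.0], [575.0, -185.0, 79.0], [571.0, -186.0, 79.0], [579.0, -185.0, 63.0]]
tabtip (array([ 606.91050082, -222.32755122,  142.5764493 ]), np.float64(6.25362709255597))
```

View pics/z.png

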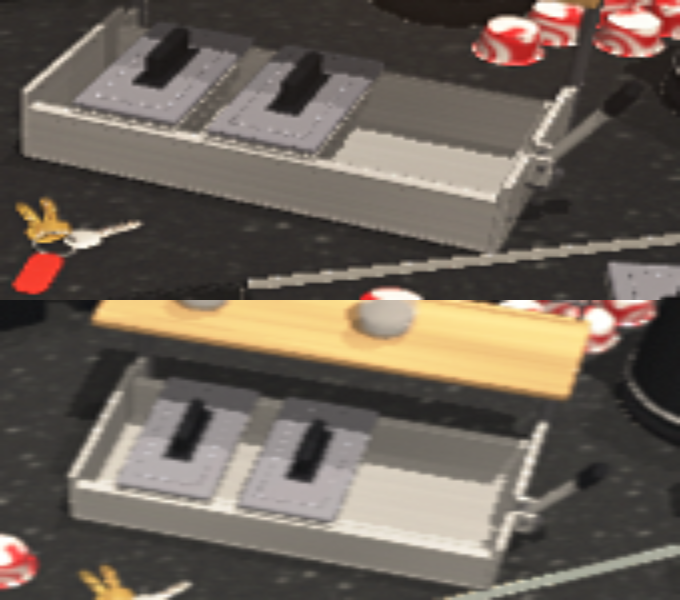

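The crop shows both hung tubs with gaps: left plate to a about 30 mm, a to b about 20 mm. The right part is free and the lever is raised about 1.45 rad. The shelf fit gives the rack origin at about (590,-19) with yaw 8.1°. Next, a pose helper.

```bash
cat >> h.py <<'E'
RO=np.array([590.,-19.]);RY=np.radians(8.1)
def rack(p): # world->rack xy
    return R.from_euler('z',-RY).apply(np.r_[np.asarray(p)[:2]-RO,0])[:2]
def unrack(p): return RO+R.from_euler('z',RY).apply([p[0],p[1],0])[:2]
def tool(yaw,lean,flip):
    ux=np.array([np.cos(yaw),np.sin(yaw),0]);uy=np.array([-ux[1],ux[0],0])*flip
    z=np.sin(lean)*ux-np.array([0,0,np.cos(lean)])
    return R.from_matrix(np.c_[np.cross(uy,z),uy,z])
def delta(pos,rot):
    s=r.get_state();d=np.array(pos)-s['tool_pos']
    rv=(rot*R.from_quat(s['tcp_rot']).inv()).as_rotvec()
    print('d',np.round(d,1),'rv',np.round(rv,3),'ang',round(np.linalg.norm(rv),3),'tcp',np.round(s['tool_pos'],1))
E
python3 - <<'E'
from h import *
s=r.get_state();print(np.round(R.from_quat(s['tcp_rot']).as_matrix(),3),s['finger_gap'],s['time_s'])
for f in(1,-1): delta([460,339.5,180],tool(np.radians(-35.5),np.radians(30),f))
E
```

```text
[[-0.974  0.227 -0.   ]
 [ 0.227  0.974  0.   ]
 [ 0.     0.    -1.   ]] 85.58776729227621 1.8
d [ 346.6 -147.5  -70.3] rv [-0.217 -0.48  -0.382] ang 0.651 tcp [113.4 487.  250.3]
d [ 346.6 -147.5  -70.3] rv [-0.664  0.3    2.667] ang 2.764 tcp [113.4 487.  250.3]
```

Request:
step_arm(increments=[{"dx": 35,"dy": -15,"dz": 0,"rx": -0.04,"ry": -0.09,"rz": -0.07,"hand": 1},{"dx": 70,"dy": -30,"dz": -5,"rx": -0.08,"ry": -0.18,"rz": -0.14,"hand": 1},{"dx": 105,"dy": -45,"dz": -10,"rx": -0.12,"ry": -0.27,"rz": -0.21,"hand": 1},{"dx": 140,"dy": -60,"dz": -15,"rx": -0.16,"ry": -0.36,"rz": -0.28,"hand": 1},{"dx": 175,"dy": -75,"dz": -20,"rx": -0.217,"ry": -0.48,"rz": -0.382,"hand": 1}], squeeze=50)

```text
time_s: 2.22
tool_pos: [289.8, 411.4, 231.0]
tcp_rot: [0.284, 0.927, -0.073, 0.234]
ft_force: [0.3, -1.2, -1.1]
finger_gap: 85.7
grasp_force: 0.0
```

Run:
```python
from h import *
s=r.get_state();print(np.round(s['joints'],2),s['time_s'])
delta([460,339.5,170],tool(np.radians(-35.5),np.radians(30),1))
```

```text
[ 1.23  0.31 -0.05  1.35 -0.48  1.86] 2.2167
d [170.2 -71.9 -61. ] rv [-0.014 -0.026 -0.023] ang 0.037 tcp [289.8 411.4 231. ]
```

Request:
step_arm(increments=[{"dx": 35,"dy": -15,"dz": -12,"hand": 1},{"dx": 70,"dy": -30,"dz": -25,"hand": 1},{"dx": 105,"dy": -45,"dz": -38,"rx": -0.01,"ry": -0.02,"rz": -0.02,"hand": 1},{"dx": 140,"dy": -60,"dz": -50,"rx": -0.01,"ry": -0.03,"rz": -0.02,"hand": 1},{"dx": 170,"dy": -72,"dz": -61,"rx": -0.014,"ry": -0.026,"rz": -0.023,"hand": 0.7}])

```text
invalid input at $.increments[0]: expected keys dx, dy, dz, rx, ry, rz, hand
```

Run:
```python
from m import *
s=r.get_state();print(np.round(s['joints'],2),s['time_s'],s['finger_gap'])
delta([460,339.5,89],tool(np.radians(-35.5),np.radians(30),1))
meas('top');s,_=meas('scene');save(s,'s1.png')
```

```text
[ 1.23  0.31 -0.05  1.35 -0.48  1.86] 2.2167 85.66070973698581
d [ 170.2  -71.9 -142. ] rv [-0.014 -0.026 -0.023] ang 0.037 tcp [289.8 411.4 231. ]
top
tub [454. 342.] 0.86 lidz 64.8 lid (array([ 447.2, -332.7]), 154, 75, 26.6) grip 107 ((array([ 448.2, -331.4]), 63, 14, 25.1), np.float64(97.7))
tub [242. 258.] 0.85 lidz 65.4 lid (array([461.7, 342.3]), 152, 80, -32.1) grip 113 ((array([461.3, 342.8]), 55, 23, -25.4), np.float64(99.2))
tub [367. 262.] 0.64 lidz 78.5 lid (array([589.6, -19.9]), 153, 74, 8.2) grip 71 ((array([589. , -19.8]), 55, 12, 8.6), np.float64(112.5))
tub [323. 310.] 0.59 lidz 5.1 lid (array([396.2,  55.6]), 111, 73, -0.5) grip 1 False
tub [333. 252.] 0.58 lidz 77.3 lid (array([576.2,  74.2]), 156, 74, 9.1) grip 75 ((array([576. ,  73.7]), 56, 13, 10.4), np.float64(111.0))
rack 195 218 2299 (array([661.3,  -7.9]), 350, 114, -82.6) [651. -21. 214.]
rack 52 66 698 (array([607.2, -25.7]), 347, 198, -81.7) [534. -72.  60.]
rack 68 84 274 (array([605.9, -22.2]), 345, 199, -82.8) [594. -60.  77.]
shelf_edge 0.97 [374.  228.6]
rack_stop 0.59 [318.5 248.9]
lever_tab 0.65
[... 244 characters left out ...]
), 152, 76, 8.4) grip 88 ((array([573.5,  70. ]), 56, 12, 8.6), np.float64(103.4))
tub [369. 278.] 0.62 lidz 72.6 lid (array([587.3, -23.9]), 153, 73, 8.9) grip 92 ((array([590.2, -23.7]), 67, 12, 7.2), np.float64(104.3))
tub [467. 363.] 0.6 lidz 61.1 lid (array([ 444.8, -336.1]), 153, 74, 26.6) grip 148 ((array([ 444. , -336.7]), 57, 13, 26.2), np.float64(92.4))
rack 195 218 2716 (array([657.1, -11.3]), 350, 113, -82.0) [644. -35. 210.]
rack 52 66 954 (array([740.8,  10.9]), 508, 351, 13.9) [532. -65.  57.]
rack 68 84 357 (array([729.8,  27.2]), 506, 375, 16.3) [ 592. -164.   75.]
shelf_edge 0.67 [376.3 225.7]
rack_stop 0.79 [313.5 261.1]
lever_tab 0.56 [450.9 270.2]
rack 0.91 [366.6 294.4]
```

View pics/s1.png

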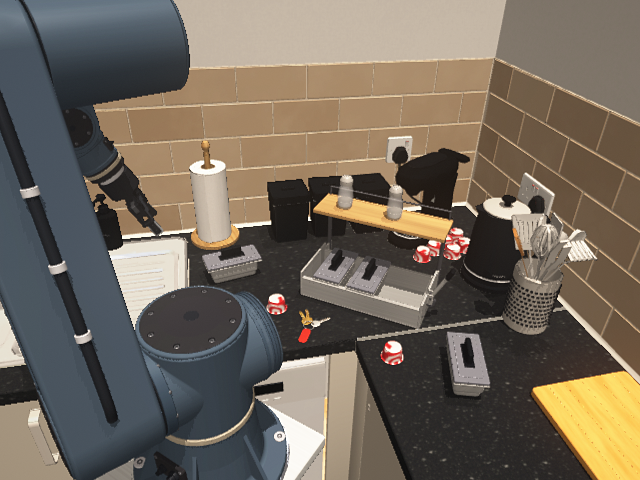

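That move was refused because every key is needed. The picture shows the gripper at (145,215) and the left tub still standing at (232,262). Both views put that tub at about (460,340), yaw about -33.5°.

Request:
step_arm(increments=[{"dx": 35,"dy": -15,"dz": -12,"rx": 0,"ry": 0,"rz": 0,"hand": 1},{"dx": 70,"dy": -30,"dz": -25,"rx": 0,"ry": 0,"rz": 0,"hand": 1},{"dx": 105,"dy": -45,"dz": -38,"rx": -0.01,"ry": -0.02,"rz": 0,"hand": 1},{"dx": 140,"dy": -60,"dz": -50,"rx": -0.01,"ry": -0.03,"rz": 0,"hand": 0.8},{"dx": 170,"dy": -72,"dz": -61,"rx": -0.01,"ry": -0.03,"rz": 0.01,"hand": 0.6}])

```text
time_s: 3.33
tool_pos: [460.0, 338.6, 168.6]
tcp_rot: [0.278, 0.925, -0.073, 0.247]
ft_force: [0.7, 0.6, 0.5]
finger_gap: 63.8
grasp_force: 0.0
```

Run:
```python
from h import *
s=r.get_state();print(np.round(s['joints'],2),s['time_s'],s['finger_gap'])
delta([460,340,89],tool(np.radians(-33.5),np.radians(30),1))
```

```text
[ 0.9   0.33 -0.19  0.99 -0.52  1.47] 3.3333 63.81632992292749
d [ -0.    1.4 -79.6] rv [-0.003 -0.    -0.001] ang 0.003 tcp [460.  338.6 168.6]
```

Request:
step_arm(increments=[{"dx": 0,"dy": 1,"dz": -35,"rx": 0,"ry": 0,"rz": 0,"hand": 0.5},{"dx": 0,"dy": 1,"dz": -65,"rx": 0,"ry": 0,"rz": 0,"hand": 0.5},{"dx": 0,"dy": 1,"dz": -79,"rx": 0,"ry": 0,"rz": 0,"hand": 0.5},{"dx": 0,"dy": 1,"dz": -79,"rx": 0,"ry": 0,"rz": 0,"hand": 0.3},{"dx": 0,"dy": 1,"dz": -79,"rx": 0,"ry": 0,"rz": 0,"hand": 0}])

```text
time_s: 3.75
tool_pos: [458.2, 340.7, 90.3]
tcp_rot: [0.278, 0.925, -0.074, 0.247]
ft_force: [-0.2, -0.6, 0.4]
finger_gap: 19.5
grasp_force: 0.0
```

Request:
step_arm(increments=[{"dx": 0,"dy": 0,"dz": 0,"rx": 0,"ry": 0,"rz": 0,"hand": 0},{"dx": 0,"dy": 0,"dz": 0,"rx": 0,"ry": 0,"rz": 0,"hand": 0},{"dx": 0,"dy": 0,"dz": 0,"rx": 0,"ry": 0,"rz": 0,"hand": 0}])

```text
time_s: 4.0
tool_pos: [458.7, 341.6, 91.4]
tcp_rot: [0.278, 0.925, -0.072, 0.247]
ft_force: [0.0, 0.4, -2.4]
finger_gap: 11.2
grasp_force: 51.1
```

Request:
step_arm(increments=[{"dx": 0,"dy": 0,"dz": 15,"rx": 0,"ry": 0,"rz": 0,"hand": 0},{"dx": 0,"dy": 0,"dz": 45,"rx": 0,"ry": 0,"rz": 0,"hand": 0},{"dx": 0,"dy": 0,"dz": 75,"rx": 0,"ry": 0,"rz": 0,"hand": 0},{"dx": 0,"dy": -10,"dz": 98,"rx": 0,"ry": 0,"rz": 0.03,"hand": 0},{"dx": 0,"dy": -35,"dz": 105,"rx": 0,"ry": 0,"rz": 0.09,"hand": 0}])

```text
time_s: 4.42
tool_pos: [459.9, 309.2, 199.5]
tcp_rot: [0.236, 0.937, -0.059, 0.251]
ft_force: [1.3, -0.0, -1.8]
finger_gap: 11.1
grasp_force: 51.1
```

Request:
step_arm(increments=[{"dx": -2,"dy": -35,"dz": 0,"rx": 0,"ry": 0,"rz": 0.07,"hand": 0},{"dx": -5,"dy": -70,"dz": 0,"rx": 0,"ry": 0,"rz": 0.14,"hand": 0},{"dx": -8,"dy": -105,"dz": 0,"rx": 0,"ry": 0,"rz": 0.21,"hand": 0},{"dx": -10,"dy": -140,"dz": 0,"rx": 0,"ry": 0,"rz": 0.28,"hand": 0},{"dx": -12,"dy": -175,"dz": 0,"rx": 0,"ry": 0,"rz": 0.35,"hand": 0}])

```text
time_s: 4.83
tool_pos: [445.8, 130.0, 196.0]
tcp_rot: [0.067, 0.964, -0.017, 0.258]
ft_force: [1.6, -0.1, -1.7]
finger_gap: 10.8
grasp_force: 51.1
```

Run:
```python
from h import *
s=r.get_state();print(np.round(s['joints'],2),s['time_s'],s['finger_gap'],s['ft_force'])
delta([*unrack([-170,-90]),180],tool(RY,np.radians(30),1))
```

```text
[ 0.46 -0.21 -0.73  0.6  -0.29  0.54] 4.8333 10.813507292548627 [ 1.63971978 -0.14318037 -1.66676744]
d [ -11.4 -262.   -16. ] rv [-0.003 -0.     0.28 ] ang 0.28 tcp [445.8 130.  196. ]
```

Request:
step_arm(increments=[{"dx": -2,"dy": -35,"dz": -2,"rx": 0,"ry": 0,"rz": 0.07,"hand": 0},{"dx": -4,"dy": -70,"dz": -4,"rx": 0,"ry": 0,"rz": 0.14,"hand": 0},{"dx": -6,"dy": -105,"dz": -6,"rx": 0,"ry": 0,"rz": 0.21,"hand": 0},{"dx": -8,"dy": -140,"dz": -8,"rx": 0,"ry": 0,"rz": 0.28,"hand": 0},{"dx": -10,"dy": -175,"dz": -10,"rx": 0,"ry": 0,"rz": 0.28,"hand": 0}])

```text
time_s: 5.25
tool_pos: [439.1, -7.3, 187.7]
tcp_rot: [-0.06, 0.965, 0.017, 0.256]
ft_force: [1.6, 0.5, -1.8]
finger_gap: 11.1
grasp_force: 51.1
```

Request:
step_arm(increments=[{"dx": 0,"dy": -35,"dz": -2,"rx": 0,"ry": 0,"rz": 0,"hand": 0},{"dx": -1,"dy": -65,"dz": -4,"rx": 0,"ry": 0,"rz": 0,"hand": 0},{"dx": -2,"dy": -87,"dz": -6,"rx": 0,"ry": 0,"rz": 0,"hand": 0},{"dx": -2,"dy": -87,"dz": -6,"rx": 0,"ry": 0,"rz": 0,"hand": 0},{"dx": -2,"dy": -87,"dz": -6,"rx": 0,"ry": 0,"rz": 0,"hand": 0}])

```text
time_s: 5.67
tool_pos: [437.1, -94.5, 180.9]
tcp_rot: [-0.057, 0.965, 0.016, 0.255]
ft_force: [0.5, -0.0, -2.7]
finger_gap: 10.9
grasp_force: 51.1
```

Run:
```python
from m import *
s=r.get_state();print(np.round(s['joints'],2),s['time_s'],s['finger_gap'],s['ft_force'])
delta([*unrack([-170,-90]),180],tool(RY,np.radians(30),1))
for n in('scene','top'):
    s=r.snapshot(n);save(s,n+'2.png');P=pts(s).reshape(-1,3)
    tp=np.array(r.get_state()['tool_pos'])
    a=P[(np.abs(P[:,:2]-tp[:2]).max(1)<130)&(P[:,2]>110)&(P[:,2]<200)]
    h=np.histogram(a[:,2],np.arange(110,200,3));print(h[0])
    for z in(147,150,153,156):
        q=a[abs(a[:,2]-z)<3]
        if len(q)>50: print(n,z,len(q),rect(q[:,:2]))
cv2.imwrite('pics/c2.png',cv2.vconcat([cv2.imread('pics/scene2.png')[160:400,200:520],cv2.imread('pics/top2.png')[180:400,200:520]]))
```

```text
[-0.37 -0.25 -0.8   0.55  0.24 -0.43] 5.6667 10.900970709787767 [ 0.4616691  -0.00553196 -2.65818724]
d [ -2.7 -37.5  -0.9] rv [-0.002 -0.007  0.023] ang 0.024 tcp [437.1 -94.5 180.9]
[ 19  40  35  51  39  32  13   0   2  37  65  37 110 532 267  25  11   9
  14  12  15  11  23  29  15   9   7  11  14]
scene 147 268 (array([436.6, -95. ]), 152, 75, 6.9)
scene 150 783 (array([437.4, -94.7]), 150, 75, 7.1)
scene 153 679 (array([437.3, -95.2]), 149, 74, 7.4)
scene 156 127 (array([408.8, -98.5]), 91, 67, 6.6)
[  2   2  14  10  10   4   3   0   0   0   9  20  24  74 151 166  89  12
   3   0   0   0   0   0   0   0   0   0   0]
top 147 52 (array([438.5, -89.9]), 149, 75, 7.3)
top 150 130 (array([436. , -90.5]), 144, 75, 6.9)
top 153 267 (array([434.1, -91. ]), 145, 74, 6.9)
top 156 323 (array([434. , -91.2]), 145, 73, 7.2)
```

View pics/c2.png

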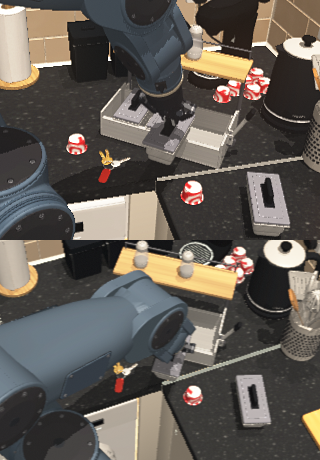

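The crop shows the tub held level in front of the rack, at scene crop (168,140), with the path to the free right part clear. The scene camera's lid centre agrees with the TCP within 0.5 mm, so I take the rack from that view: origin (587,-21.5).

Request:
step_arm(increments=[{"dx": -4,"dy": -20,"dz": -3,"rx": 0,"ry": -0.005,"rz": 0.02,"hand": 0},{"dx": -2,"dy": -34,"dz": -5,"rx": 0,"ry": -0.005,"rz": 0.02,"hand": 0},{"dx": 25,"dy": -31,"dz": -5,"rx": 0,"ry": -0.005,"rz": 0.02,"hand": 0},{"dx": 60,"dy": -26,"dz": -5,"rx": 0,"ry": -0.005,"rz": 0.02,"hand": 0},{"dx": 95,"dy": -21,"dz": -5,"rx": 0,"ry": -0.005,"rz": 0.02,"hand": 0}])

```text
time_s: 6.18
tool_pos: [533.7, -113.0, 176.1]
tcp_rot: [-0.068, 0.964, 0.019, 0.258]
ft_force: [-0.7, -1.5, -1.2]
finger_gap: 11.2
grasp_force: 50.9
```

```bash
sed -i 's/^RO=.*/RO=np.array([587.,-21.5]);RY=np.radians(8.0)/' h.py
python3 - <<'E'
from h import *
s=r.get_state();print(np.round(s['joints'],2),s['time_s'],s['finger_gap'],s['ft_force'],rack(s['tool_pos']))
delta([*unrack([0,-85]),176],tool(RY,np.radians(30),1))
E
```

```text
[-0.33 -0.03 -0.64  0.49  0.23 -0.42] 6.1833 11.208630568137185 [-0.67406474 -1.5247004  -1.20186464] [-65.48328905 -83.23918652]
d [65.1  7.4 -0.1] rv [-0.001 -0.001 -0.002] ang 0.003 tcp [ 533.7 -113.   176.1]
```

Request:
step_arm(increments=[{"dx": 30,"dy": 3,"dz": 0,"rx": 0,"ry": 0,"rz": 0,"hand": 0},{"dx": 55,"dy": 6,"dz": 0,"rx": 0,"ry": 0,"rz": 0,"hand": 0},{"dx": 65,"dy": 7,"dz": 0,"rx": 0,"ry": 0,"rz": 0,"hand": 0},{"dx": 65,"dy": 7,"dz": 0,"rx": 0,"ry": 0,"rz": 0,"hand": 0},{"dx": 65,"dy": 7,"dz": 0,"rx": 0,"ry": 0,"rz": 0,"hand": 0}])

```text
time_s: 6.6
tool_pos: [596.8, -106.0, 175.2]
tcp_rot: [-0.069, 0.964, 0.02, 0.257]
ft_force: [0.4, 1.0, -2.2]
finger_gap: 11.2
grasp_force: 50.9
```

```bash
cat >> m.py <<'E'
def held(n='scene'):
    s=r.snapshot(n);P=pts(s).reshape(-1,3);st=r.get_state();tp=np.array(st['tool_pos'])
    z=tp[2]-29.5
    a=P[(np.linalg.norm(P[:,:2]-tp[:2],axis=1)<95)&(abs(P[:,2]-z+1)<5)]
    print(n,len(a),rect(a[:,:2]),np.median(a[:,2]),'rack',rack(rect(a[:,:2])[0]),'tcp',tp,rack(tp),np.round(st['ft_force'],1),st['time_s'])
    return s,P
E
python3 - <<'E'
from m import *
s,P=held();save(s,'s3.png')
# front/back rail tops and end-plate edges in rack frame from the scene view
q=P[(P[:,2]>54)&(P[:,2]<63)];k=np.array([rack(p) for p in q[(abs(q[:,0]-587)<150)&(abs(q[:,1]+20)<220)]])
f=k[(k[:,0]<-60)&(k[:,0]>-95)&(abs(k[:,1])<150)];b=k[(k[:,0]>60)&(k[:,0]<85)&(abs(k[:,1])<150)]
for n,e in(('front',f),('back',b)):
    if len(e)>10: print(n,len(e),np.percentile(e[:,0],[2,10,50,90,98]).round(1),np.polyfit(e[:,1],e[:,0],1))
E
```

```text
scene 730 (array([ 595.4, -106.5]), 152, 74, 8.4) 145.19139001858542 rack [ -3.5114618  -85.34183989] tcp [ 596.33744977 -106.37768352  175.33578052] [ -2.56611206 -85.35118157] [-0.4  0.3 -2.3] 6.65
front 451 [-80.6 -79.3 -74.2 -69.1 -66.4] [-1.25362126e-03 -7.41590603e+01]
back 91 [67.4 68.  72.2 78.2 81. ] [-4.96646099e-03  7.25960058e+01]
```

Request:
step_arm(increments=[{"dx": 5,"dy": 0.5,"dz": 0,"rx": 0,"ry": 0,"rz": 0,"hand": 0},{"dx": 5,"dy": 0.5,"dz": -12,"rx": 0,"ry": 0,"rz": 0,"hand": 0},{"dx": 5,"dy": 0.5,"dz": -20,"rx": 0,"ry": 0,"rz": 0,"hand": 0},{"dx": 5,"dy": 0.5,"dz": -26,"rx": 0,"ry": 0,"rz": 0,"hand": 0},{"dx": 5,"dy": 0.5,"dz": -32,"rx": 0,"ry": 0,"rz": 0,"hand": 0}])

```text
time_s: 7.07
tool_pos: [601.8, -106.8, 143.0]
tcp_rot: [-0.068, 0.964, 0.019, 0.257]
ft_force: [0.2, -0.4, -1.3]
finger_gap: 11.3
grasp_force: 50.9
```

Run:
```python
from m import *
held()
```

```text
scene 696 (array([ 597.9, -107.6]), 145, 74, 8.4) 112.74849700582473 rack [ -1.18888204 -86.77906752] tcp [ 601.31749629 -106.70475547  141.7270353 ] [  2.31994937 -86.368159  ] [-0.9  0.4 -4.2] 7.1167
```

Request:
step_arm(increments=[{"dx": -2,"dy": 0,"dz": -6,"rx": 0,"ry": 0,"rz": 0,"hand": 0},{"dx": -2,"dy": 0,"dz": -14,"rx": 0,"ry": 0,"rz": 0,"hand": 0},{"dx": -2,"dy": 0,"dz": -22,"rx": 0,"ry": 0,"rz": 0,"hand": 0},{"dx": -2,"dy": 0,"dz": -30,"rx": 0,"ry": 0,"rz": 0,"hand": 0},{"dx": -2,"dy": 0,"dz": -34,"rx": 0,"ry": 0,"rz": 0,"hand": 0}])

```text
time_s: 7.53
tool_pos: [599.7, -106.6, 108.0]
tcp_rot: [-0.068, 0.964, 0.019, 0.256]
ft_force: [-0.4, 0.1, -2.6]
finger_gap: 11.0
grasp_force: 50.9
```

Request:
step_arm(increments=[{"dx": 0,"dy": 0,"dz": -2,"rx": 0,"ry": 0,"rz": 0,"hand": 0},{"dx": 0,"dy": 0,"dz": -3,"rx": 0,"ry": 0,"rz": 0,"hand": 0},{"dx": 0,"dy": 0,"dz": -3,"rx": 0,"ry": 0,"rz": 0,"hand": 0}])

```text
time_s: 7.78
tool_pos: [600.3, -106.7, 106.5]
tcp_rot: [-0.068, 0.964, 0.019, 0.257]
ft_force: [-0.3, -0.7, -2.2]
finger_gap: 11.0
grasp_force: 50.9
```

Run:
```python
from m import *
held()
```

```text
scene 1092 (array([ 594.5, -108.3]), 185, 143, -84.1) 75.66104366020829 rack [ -4.65321465 -86.99906662] tcp [ 600.47850651 -106.78261803  106.77368275] [  1.4782882  -86.32849901] [ 0.5  0.7 -1.6] 7.8333
```

Request:
step_arm(increments=[{"dx": -1,"dy": 0,"dz": -1.5,"rx": 0,"ry": 0,"rz": 0,"hand": 0},{"dx": -1,"dy": 0,"dz": -3,"rx": 0,"ry": 0,"rz": 0,"hand": 0},{"dx": -1,"dy": 0,"dz": -3,"rx": 0,"ry": 0,"rz": 0,"hand": 0}])

```text
time_s: 8.08
tool_pos: [599.2, -106.7, 103.4]
tcp_rot: [-0.068, 0.964, 0.019, 0.257]
ft_force: [0.8, -0.2, -2.6]
finger_gap: 10.6
grasp_force: 50.9
```

Request:
step_arm(increments=[{"dx": 0,"dy": 0,"dz": -1,"rx": 0,"ry": 0,"rz": 0,"hand": 0},{"dx": 0,"dy": 0,"dz": -1,"rx": 0,"ry": 0,"rz": 0,"hand": 0}])

```text
time_s: 8.25
tool_pos: [599.5, -106.8, 102.8]
tcp_rot: [-0.068, 0.964, 0.019, 0.257]
ft_force: [-1.7, -0.4, 0.3]
finger_gap: 10.9
grasp_force: 51.3
```

Request:
step_arm(increments=[{"dx": -1.4,"dy": 10,"dz": 0,"rx": 0,"ry": 0,"rz": 0,"hand": 0},{"dx": -2.8,"dy": 20,"dz": 0,"rx": 0,"ry": 0,"rz": 0,"hand": 0},{"dx": -4.2,"dy": 30,"dz": 0,"rx": 0,"ry": 0,"rz": 0,"hand": 0},{"dx": -5.6,"dy": 40,"dz": 0,"rx": 0,"ry": 0,"rz": 0,"hand": 0},{"dx": -7,"dy": 50,"dz": 0,"rx": 0,"ry": 0,"rz": 0,"hand": 0}])

```text
time_s: 8.67
tool_pos: [592.2, -55.6, 102.8]
tcp_rot: [-0.068, 0.964, 0.019, 0.257]
ft_force: [0.7, -3.9, 0.4]
finger_gap: 10.7
grasp_force: 51.1
```

Request:
step_arm(increments=[{"dx": -0.4,"dy": 3,"dz": 0,"rx": 0,"ry": 0,"rz": 0,"hand": 0},{"dx": -0.8,"dy": 6,"dz": 0,"rx": 0,"ry": 0,"rz": 0,"hand": 0},{"dx": -1,"dy": 7,"dz": 0,"rx": 0,"ry": 0,"rz": 0,"hand": 0}])

```text
time_s: 8.92
tool_pos: [591.4, -49.2, 102.7]
tcp_rot: [-0.068, 0.964, 0.019, 0.257]
ft_force: [0.6, -4.0, -0.1]
finger_gap: 10.8
grasp_force: 51.2
```

Run:
```python
from m import *
s,P=held();save(s,'s4.png');print(rack(r.get_state()['tool_pos']))
cv2.imwrite('pics/c4.png',cv2.resize(cv2.imread('pics/s4.png')[210:345,285:475],(760,540)))
```

```text
scene 1087 (array([583.3, -22. ]), 149, 132, 8.6) 72.43322540664019 rack [-3.7335784   0.01980644] tcp [591.37988711 -49.30132537 102.7210773 ] [  0.46806569 -28.14032725] [-1.8  0.7  4.1] 8.9667
[  0.46806569 -28.14032725]
```

View pics/c4.png

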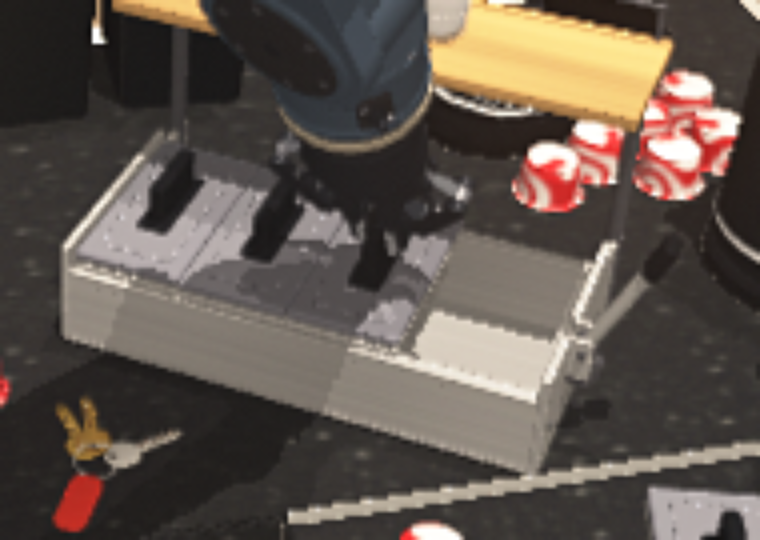

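The crop shows the three tubs nearly butted along the left, with the held one at (380,270). Now I creep until the plate is felt.

Request:
step_arm(increments=[{"dx": -0.2,"dy": 1,"dz": 0,"rx": 0,"ry": 0,"rz": 0,"hand": 0},{"dx": -0.3,"dy": 2,"dz": 0,"rx": 0,"ry": 0,"rz": 0,"hand": 0},{"dx": -0.3,"dy": 2,"dz": 0,"rx": 0,"ry": 0,"rz": 0,"hand": 0}])

```text
time_s: 9.22
tool_pos: [591.2, -48.0, 102.7]
tcp_rot: [-0.068, 0.964, 0.019, 0.257]
ft_force: [0.1, -4.8, 2.4]
finger_gap: 10.6
grasp_force: 51.4
```

Request:
step_arm(increments=[{"dx": -0.1,"dy": 1,"dz": 0,"rx": 0,"ry": 0,"rz": 0,"hand": 0},{"dx": -0.3,"dy": 2,"dz": 0,"rx": 0,"ry": 0,"rz": 0,"hand": 0},{"dx": -0.3,"dy": 2,"dz": 0,"rx": 0,"ry": 0,"rz": 0,"hand": 0}])

```text
time_s: 9.47
tool_pos: [591.1, -47.6, 102.9]
tcp_rot: [-0.067, 0.964, 0.017, 0.257]
ft_force: [0.4, -16.5, 2.5]
finger_gap: 11.1
grasp_force: 51.7
```

Request:
step_arm(increments=[{"dx": 0,"dy": 0,"dz": 0,"rx": 0,"ry": 0,"rz": 0,"hand": 0.45},{"dx": 0,"dy": 0,"dz": 0,"rx": 0,"ry": 0,"rz": 0,"hand": 0.45},{"dx": 0,"dy": -2,"dz": 0,"rx": 0,"ry": 0,"rz": 0,"hand": 0.45},{"dx": -8,"dy": -4,"dz": 14,"rx": 0,"ry": 0,"rz": 0,"hand": 0.45},{"dx": -25,"dy": -6,"dz": 42,"rx": 0,"ry": 0,"rz": 0,"hand": 0.45}])

```text
time_s: 9.88
tool_pos: [564.4, -51.3, 141.8]
tcp_rot: [-0.068, 0.964, 0.02, 0.255]
ft_force: [-0.3, 0.1, -0.7]
finger_gap: 38.4
grasp_force: 0.0
```

Run:
```python
from h import *
delta([445.5,-336,165],tool(np.radians(26.4),np.radians(30),1))
```

```text
d [-118.9 -284.7   23.2] rv [-0.002 -0.008  0.318] ang 0.318 tcp [564.4 -51.3 141.8]
```

Request:
step_arm(increments=[{"dx": -20,"dy": -5,"dz": 30,"rx": 0,"ry": 0,"rz": 0,"hand": 0.6},{"dx": -40,"dy": -35,"dz": 45,"rx": 0,"ry": 0,"rz": 0.06,"hand": 0.6},{"dx": -55,"dy": -70,"dz": 45,"rx": 0,"ry": 0,"rz": 0.12,"hand": 0.6},{"dx": -70,"dy": -105,"dz": 45,"rx": 0,"ry": 0,"rz": 0.18,"hand": 0.6},{"dx": -82,"dy": -140,"dz": 45,"rx": 0,"ry": 0,"rz": 0.24,"hand": 0.6}])

```text
time_s: 10.3
tool_pos: [482.6, -192.5, 190.7]
tcp_rot: [-0.185, 0.948, 0.05, 0.254]
ft_force: [0.6, 0.6, -0.4]
finger_gap: 51.5
grasp_force: 0.0
```

Request:
step_arm(increments=[{"dx": -12,"dy": -35,"dz": 0,"rx": 0,"ry": 0,"rz": 0.04,"hand": 0.6},{"dx": -22,"dy": -70,"dz": -5,"rx": 0,"ry": 0,"rz": 0.078,"hand": 0.6},{"dx": -30,"dy": -105,"dz": -10,"rx": 0,"ry": 0,"rz": 0.078,"hand": 0.6},{"dx": -36,"dy": -140,"dz": -20,"rx": 0,"ry": 0,"rz": 0.078,"hand": 0.6},{"dx": -36,"dy": -145,"dz": -22,"rx": 0,"ry": 0,"rz": 0.078,"hand": 0.6}])

```text
time_s: 10.72
tool_pos: [446.4, -341.1, 165.8]
tcp_rot: [-0.218, 0.941, 0.06, 0.251]
ft_force: [0.2, 1.0, -0.1]
finger_gap: 51.2
grasp_force: 0.0
```

Run:
```python
from m import *
delta([445.5,-336,91],tool(np.radians(26.4),np.radians(30),1));print(np.round(r.get_state()['joints'],2))
meas('scene');meas('top')
```

```text
d [ -0.9   5.1 -74.8] rv [-0.002 -0.004  0.004] ang 0.006 tcp [ 446.4 -341.1  165.8]
[-0.91  0.27 -0.28  0.91  0.51 -1.34]
scene
tub [468. 362.] 0.89 lidz 61.1 lid (array([ 444.5, -336.6]), 153, 74, 26.3) grip 150 ((array([ 444. , -336.5]), 58, 12, 26.2), np.float64(92.8))
tub [377. 279.] 0.78 lidz 72.6 lid (array([588.7, -48.1]), 154, 76, 8.2) grip 92 ((array([591.2, -48.4]), 59, 13, 8.4), np.float64(104.0))
tub [326. 262.] 0.62 lidz 72.5 lid (array([566.7,  98.3]), 148, 75, 8.7) grip 89 ((array([571.7,  97.4]), 58, 12, 9.3), np.float64(103.6))
tub [350. 271.] 0.57 lidz 72.5 lid (array([580.3,  25.7]), 154, 77, 6.9) grip 87 ((array([578. ,  23.5]), 60, 13, 9.9), np.float64(104.9))
rack 52 66 75 (array([568.3, 128.8]), 195, 69, 31.2) [499.  90.  62.]
rack 68 84 806 (array([571.7,  97.5]), 157, 79, 9.6) [553.  90.  72.]
shelf_edge 0.57 [376.3 224.7]
rack_stop 0.76 [312.5 262. ]
lever_tab 0.61 [450.7 271.2]
rack 0.84 [366.8 294.9]
top
tub [453. 346.] 0.91 lidz 64.6 lid (array([ 442.9, -334.3]), 147, 74, 26.7) grip 108 ((array([ 447.4, -333. ]), 62, 14, 26.0), np.float64(98.9))
rack 195 218 1705 (array([669.3, -45.8]), 273, 114, -81.6) [666. -51. 214.]
shelf_edge 0.72 [369.2 229.6]
rack_stop 0.31 [373.8 229.2]
```

Request:
step_arm(increments=[{"dx": -1,"dy": 5,"dz": -30,"rx": 0,"ry": 0,"rz": 0,"hand": 0.5},{"dx": -1,"dy": 5,"dz": -60,"rx": 0,"ry": 0,"rz": 0,"hand": 0.5},{"dx": -1,"dy": 5,"dz": -74,"rx": 0,"ry": 0,"rz": 0,"hand": 0.5},{"dx": -1,"dy": 5,"dz": -74,"rx": 0,"ry": 0,"rz": 0,"hand": 0.4},{"dx": -1,"dy": 5,"dz": -74,"rx": 0,"ry": 0,"rz": 0,"hand": 0}])

```text
time_s: 11.83
tool_pos: [446.6, -331.5, 93.5]
tcp_rot: [-0.22, 0.941, 0.06, 0.251]
ft_force: [0.4, -0.8, 0.1]
finger_gap: 23.8
grasp_force: 0.0
```

Request:
step_arm(increments=[{"dx": 0,"dy": 0,"dz": 0,"rx": 0,"ry": 0,"rz": 0,"hand": 0},{"dx": 0,"dy": 0,"dz": 0,"rx": 0,"ry": 0,"rz": 0,"hand": 0},{"dx": 0,"dy": 0,"dz": 0,"rx": 0,"ry": 0,"rz": 0,"hand": 0},{"dx": 0,"dy": 0,"dz": 0,"rx": 0,"ry": 0,"rz": 0,"hand": 0}])

```text
time_s: 12.17
tool_pos: [447.0, -332.1, 94.3]
tcp_rot: [-0.22, 0.941, 0.059, 0.251]
ft_force: [-0.2, -1.5, 2.1]
finger_gap: 10.7
grasp_force: 54.3
```

Request:
step_arm(increments=[{"dx": 0,"dy": 0,"dz": 15,"rx": 0,"ry": 0,"rz": 0,"hand": 0},{"dx": 0,"dy": 0,"dz": 45,"rx": 0,"ry": 0,"rz": 0,"hand": 0},{"dx": 0,"dy": 0,"dz": 75,"rx": 0,"ry": 0,"rz": 0,"hand": 0},{"dx": -5,"dy": 25,"dz": 88,"rx": 0,"ry": 0,"rz": -0.06,"hand": 0},{"dx": -8,"dy": 60,"dz": 90,"rx": 0,"ry": 0,"rz": -0.12,"hand": 0}])

```text
time_s: 12.58
tool_pos: [440.2, -274.6, 187.0]
tcp_rot: [-0.161, 0.952, 0.042, 0.256]
ft_force: [1.8, 0.6, -2.1]
finger_gap: 10.8
grasp_force: 53.8
```

Request:
step_arm(increments=[{"dx": -2,"dy": 35,"dz": 0,"rx": 0,"ry": 0,"rz": -0.06,"hand": 0},{"dx": -4,"dy": 70,"dz": 0,"rx": 0,"ry": 0,"rz": -0.12,"hand": 0},{"dx": -5,"dy": 105,"dz": 0,"rx": 0,"ry": 0,"rz": -0.18,"hand": 0},{"dx": -5,"dy": 117,"dz": 0,"rx": 0,"ry": 0,"rz": -0.2,"hand": 0},{"dx": -5,"dy": 117,"dz": 0,"rx": 0,"ry": 0,"rz": -0.2,"hand": 0}])

```text
time_s: 13.0
tool_pos: [433.0, -151.7, 184.0]
tcp_rot: [-0.068, 0.964, 0.019, 0.258]
ft_force: [0.9, -0.2, -2.7]
finger_gap: 10.5
grasp_force: 53.7
```

```bash
sed -i 's/29.5/31.5/' m.py
python3 - <<'E'
from m import *
held()
delta([*unrack([-170,-109]),179],tool(RY,np.radians(30),1));print(np.round(r.get_state()['joints'],2))
E
```

```text
scene 1024 (array([ 420.6, -154.7]), 139, 74, 8.1) 150.91413304199477 rack [-183.31846369 -108.74530276] tcp [ 433.53704071 -153.12389244  184.21449815] [-170.28797359 -108.98502184] [ 0.1 -0.2 -2.5] 13.05
d [ 0.3  0.  -5.2] rv [-0.001 -0.001 -0.003] ang 0.003 tcp [ 433.5 -153.1  184.2]
[-0.55 -0.18 -0.74  0.59  0.32 -0.62]
```

```bash
cat >> m.py <<'E'
def ext(n='scene',off=33.3):
    s=r.snapshot(n);P=pts(s).reshape(-1,3);st=r.get_state();tp=np.array(st['tool_pos'])
    a=P[(np.linalg.norm(P[:,:2]-tp[:2],axis=1)<130)&(abs(P[:,2]-tp[2]+off)<5)]
    k=R.from_euler('z',-RY).apply(a-[*RO,0])[:,:2]-rack(tp)
    print(n,len(k))
    for y in range(-40,40,8):
        q=k[(k[:,1]>=y)&(k[:,1]<y+8)]
        if len(q)>3: print(y,len(q),np.percentile(q[:,0],[0,3,50,97,100]).round(1))
    print('y',np.percentile(k[:,1],[0,2,98,100]).round(1))
E
python3 - <<'E'
from m import *
ext()
E
```

```text
scene 1041
-40 110 [-78.2 -75.1 -17.3  54.   60.9]
-32 147 [-78.2 -76.5 -23.3  44.1  47.6]
-24 134 [-79.  -77.6 -23.9  34.1  39.9]
-16 128 [-80.3 -78.6 -32.5  29.8  38.8]
-8 80 [-82.  -78.3 -47.1   3.2   9.6]
0 67 [-79.7 -77.5 -55.4 -30.9 -27.6]
8 84 [-80.  -77.8 -47.1  -5.    7.7]
16 111 [-80.6 -77.2 -33.9  16.7  20.7]
24 115 [-78.6 -77.1 -33.8  23.4  28.6]
32 65 [-76.4 -74.9 -20.8  32.2  38.6]
y [-37.2 -36.2  34.9  36.9]
```

Request:
step_arm(increments=[{"dx": 30,"dy": 4.2,"dz": -5,"rx": 0,"ry": 0,"rz": 0,"hand": 0},{"dx": 65,"dy": 9.1,"dz": -5,"rx": 0,"ry": 0,"rz": 0,"hand": 0},{"dx": 100,"dy": 14,"dz": -5,"rx": 0,"ry": 0,"rz": 0,"hand": 0},{"dx": 135,"dy": 19,"dz": -5,"rx": 0,"ry": 0,"rz": 0,"hand": 0},{"dx": 160,"dy": 22.4,"dz": -5,"rx": 0,"ry": 0,"rz": 0,"hand": 0}])

```text
time_s: 13.52
tool_pos: [596.6, -133.1, 178.3]
tcp_rot: [-0.067, 0.964, 0.019, 0.257]
ft_force: [-0.6, 0.0, -1.3]
finger_gap: 10.7
grasp_force: 53.7
```

Request:
step_arm(increments=[{"dx": 11.5,"dy": 1.6,"dz": 0,"rx": 0,"ry": 0,"rz": 0,"hand": 0},{"dx": 11.5,"dy": 1.6,"dz": 0,"rx": 0,"ry": 0,"rz": 0,"hand": 0},{"dx": 11.5,"dy": 1.6,"dz": -5,"rx": 0,"ry": 0,"rz": 0,"hand": 0},{"dx": 11.5,"dy": 1.6,"dz": -11,"rx": 0,"ry": 0,"rz": 0,"hand": 0},{"dx": 11.5,"dy": 1.6,"dz": -11,"rx": 0,"ry": 0,"rz": 0,"hand": 0}])

```text
time_s: 13.93
tool_pos: [603.5, -131.2, 165.7]
tcp_rot: [-0.067, 0.964, 0.019, 0.256]
ft_force: [-0.2, 0.3, -2.3]
finger_gap: 10.9
grasp_force: 53.7
```

Run:
```python
from m import *
ext()
delta([*unrack([3.2,-109]),168],tool(RY,np.radians(30),1));s=r.get_state();print(rack(s['tool_pos']),s['ft_force'])
```

```text
scene 804
-40 97 [-80.1 -77.3 -10.1  63.1  71.3]
-32 113 [-80.7 -77.6 -17.8  52.9  64.1]
-24 100 [-79.1 -78.  -20.6  42.7  50.2]
-16 91 [-79.6 -78.  -30.8  36.6  47.6]
-8 59 [-79.  -77.6 -48.8   1.3   9.4]
0 50 [-81.  -79.  -56.6 -27.7 -23.1]
8 58 [-80.3 -78.9 -44.4   1.8   6.1]
16 84 [-78.7 -77.6 -30.6  21.4  69.1]
24 89 [-79.8 -75.5 -26.   33.4  43.9]
32 36 [-77.1 -75.6 -17.1  39.9  41.4]
y [-97.2 -55.2  33.8  35.8]
d [1.6 2.1 1.6] rv [-0.002 -0.004  0.001] ang 0.005 tcp [ 603.7 -131.1  166.4]
[   1.28942293 -110.87375402] [-0.21076309  0.13723034 -2.79263962]
```

Request:
step_arm(increments=[{"dx": 1.6,"dy": 2,"dz": -3,"rx": 0,"ry": 0,"rz": 0,"hand": 0},{"dx": 1.6,"dy": 2,"dz": -10,"rx": 0,"ry": 0,"rz": 0,"hand": 0},{"dx": 1.6,"dy": 2,"dz": -17,"rx": 0,"ry": 0,"rz": 0,"hand": 0},{"dx": 1.6,"dy": 2,"dz": -22,"rx": 0,"ry": 0,"rz": 0,"hand": 0},{"dx": 1.6,"dy": 2,"dz": -22,"rx": 0,"ry": 0,"rz": 0,"hand": 0}])

```text
time_s: 14.4
tool_pos: [605.9, -128.5, 143.8]
tcp_rot: [-0.067, 0.964, 0.019, 0.256]
ft_force: [-0.8, -0.1, -2.6]
finger_gap: 10.7
grasp_force: 53.7
```

Run:
```python
from h import *
delta([*unrack([3.2,-109]),110],tool(RY,np.radians(30),1));s=r.get_state();print(rack(s['tool_pos']),s['ft_force'])
```

```text
d [ -0.6  -0.5 -33.8] rv [-0.002 -0.004  0.   ] ang 0.005 tcp [ 605.9 -128.5  143.8]
[   3.85151093 -108.55564515] [-0.80143342 -0.06452823 -2.55142068]
```

Request:
step_arm(increments=[{"dx": -0.5,"dy": -0.5,"dz": -8,"rx": 0,"ry": 0,"rz": 0,"hand": 0},{"dx": -0.5,"dy": -0.5,"dz": -18,"rx": 0,"ry": 0,"rz": 0,"hand": 0},{"dx": -0.5,"dy": -0.5,"dz": -28,"rx": 0,"ry": 0,"rz": 0,"hand": 0},{"dx": -0.5,"dy": -0.5,"dz": -34,"rx": 0,"ry": 0,"rz": 0,"hand": 0},{"dx": -0.5,"dy": -0.5,"dz": -34,"rx": 0,"ry": 0,"rz": 0,"hand": 0}])

```text
time_s: 14.82
tool_pos: [605.5, -129.0, 109.9]
tcp_rot: [-0.067, 0.964, 0.019, 0.256]
ft_force: [-1.1, -0.2, -2.5]
finger_gap: 11.0
grasp_force: 53.7
```

Request:
step_arm(increments=[{"dx": 0,"dy": 0,"dz": -2,"rx": 0,"ry": 0,"rz": 0,"hand": 0},{"dx": 0,"dy": 0,"dz": -4,"rx": 0,"ry": 0,"rz": 0,"hand": 0},{"dx": 0,"dy": 0,"dz": -4,"rx": 0,"ry": 0,"rz": 0,"hand": 0}])

```text
time_s: 15.07
tool_pos: [606.4, -129.3, 107.7]
tcp_rot: [-0.067, 0.964, 0.019, 0.257]
ft_force: [-0.2, 0.1, -2.9]
finger_gap: 10.5
grasp_force: 53.7
```

Request:
step_arm(increments=[{"dx": -0.5,"dy": 0,"dz": -1,"rx": 0,"ry": 0,"rz": 0,"hand": 0},{"dx": -0.5,"dy": 0,"dz": -2,"rx": 0,"ry": 0,"rz": 0,"hand": 0},{"dx": -0.5,"dy": 0,"dz": -2.5,"rx": 0,"ry": 0,"rz": 0,"hand": 0},{"dx": -0.5,"dy": 0,"dz": -2.5,"rx": 0,"ry": 0,"rz": 0,"hand": 0}])

```text
time_s: 15.4
tool_pos: [606.3, -129.5, 106.0]
tcp_rot: [-0.067, 0.964, 0.019, 0.258]
ft_force: [-3.9, -0.2, 5.7]
finger_gap: 10.6
grasp_force: 54.9
```

Run:
```python
from m import *
s=r.get_state();print(rack(s['tool_pos']),s['tool_pos'],s['ft_force'],s['wrist_torque'])
ext(off=33)
```

```text
[   4.09689122 -109.62542819] [ 606.31393134 -129.488384    105.97208678] [-3.89569661 -0.17636979  5.67995628] [0.15159019 0.65279068 0.05590793]
scene 1756
-40 85 [-80.9 -75.1 -15.8  56.3  67.8]
-32 102 [-81.  -76.  -18.6  45.4  55.8]
-24 95 [-81.6 -76.3 -25.3  36.7  42. ]
-16 89 [-80.6 -75.8 -30.6  41.   47.7]
-8 60 [-81.8 -79.2 -52.7  -3.6   6.5]
0 48 [-79.2 -78.1 -54.5 -27.9 -25.9]
8 68 [-78.7 -77.8 -45.3   9.8  15.2]
16 80 [-80.3 -76.2 -31.   20.9  24. ]
24 82 [-78.7 -77.4 -25.5  28.7  36.9]
32 46 [-77.3 -76.6 -29.3  42.3  44.9]
y [-71.1 -56.7 122.5 129.1]
```

Request:
step_arm(increments=[{"dx": -0.3,"dy": 2,"dz": 0.4,"rx": 0,"ry": 0,"rz": 0,"hand": 0},{"dx": -0.6,"dy": 4,"dz": 0.4,"rx": 0,"ry": 0,"rz": 0,"hand": 0},{"dx": -0.8,"dy": 6,"dz": 0.4,"rx": 0,"ry": 0,"rz": 0,"hand": 0},{"dx": -1.1,"dy": 8,"dz": 0.4,"rx": 0,"ry": 0,"rz": 0,"hand": 0},{"dx": -1.2,"dy": 9,"dz": 0.4,"rx": 0,"ry": 0,"rz": 0,"hand": 0}])

```text
time_s: 15.87
tool_pos: [605.2, -120.3, 106.2]
tcp_rot: [-0.067, 0.964, 0.019, 0.258]
ft_force: [0.0, -5.1, 6.5]
finger_gap: 10.7
grasp_force: 54.8
```

Request:
step_arm(increments=[{"dx": -0.1,"dy": 1,"dz": 0,"rx": 0,"ry": 0,"rz": 0,"hand": 0},{"dx": -0.2,"dy": 1.5,"dz": 0,"rx": 0,"ry": 0,"rz": 0,"hand": 0},{"dx": -0.2,"dy": 1.5,"dz": 0,"rx": 0,"ry": 0,"rz": 0,"hand": 0}])

```text
time_s: 16.12
tool_pos: [605.2, -119.8, 106.3]
tcp_rot: [-0.067, 0.964, 0.018, 0.258]
ft_force: [-0.3, -11.9, 5.8]
finger_gap: 10.6
grasp_force: 54.8
```

Request:
step_arm(increments=[{"dx": -0.1,"dy": 1,"dz": 0,"rx": 0,"ry": 0,"rz": 0,"hand": 0},{"dx": -0.2,"dy": 1.5,"dz": 0,"rx": 0,"ry": 0,"rz": 0,"hand": 0},{"dx": -0.2,"dy": 1.5,"dz": 0,"rx": 0,"ry": 0,"rz": 0,"hand": 0}])

```text
time_s: 16.37
tool_pos: [605.2, -119.5, 106.6]
tcp_rot: [-0.066, 0.964, 0.016, 0.258]
ft_force: [0.7, -18.8, 5.7]
finger_gap: 10.7
grasp_force: 55.2
```

Request:
step_arm(increments=[{"dx": 0,"dy": 0,"dz": 0,"rx": 0,"ry": 0,"rz": 0,"hand": 0.35},{"dx": 0,"dy": 0,"dz": 0,"rx": 0,"ry": 0,"rz": 0,"hand": 0.35},{"dx": 0,"dy": -3,"dz": 0,"rx": 0,"ry": 0,"rz": 0,"hand": 0.35},{"dx": -8,"dy": -4,"dz": 14,"rx": 0,"ry": 0,"rz": 0,"hand": 0.35},{"dx": -25,"dy": -6,"dz": 42,"rx": 0,"ry": 0,"rz": 0,"hand": 0.35}])

```text
time_s: 16.78
tool_pos: [577.9, -122.3, 144.4]
tcp_rot: [-0.067, 0.964, 0.02, 0.255]
ft_force: [-0.9, 1.2, 0.2]
finger_gap: 29.9
grasp_force: 0.0
```

Request:
step_arm(increments=[{"dx": -20,"dy": -4,"dz": 30,"rx": 0,"ry": 0,"rz": 0,"hand": 0},{"dx": -45,"dy": -10,"dz": 50,"rx": 0,"ry": 0,"rz": 0,"hand": 0},{"dx": -80,"dy": -15,"dz": 60,"rx": 0,"ry": 0,"rz": 0,"hand": 0},{"dx": -110,"dy": -20,"dz": 60,"rx": 0,"ry": 0,"rz": 0,"hand": 0},{"dx": -130,"dy": -20,"dz": 60,"rx": 0,"ry": 0,"rz": 0,"hand": 0}])

```text
time_s: 17.2
tool_pos: [447.2, -143.3, 207.8]
tcp_rot: [-0.067, 0.964, 0.019, 0.257]
ft_force: [0.0, -0.2, -0.6]
finger_gap: -0.1
grasp_force: 0.0
```

Run:
```python
from m import *
s,P=meas('scene');save(s,'s5.png');print(r.get_state()['tool_pos'],r.get_state()['time_s'],r.get_state()['finger_gap'])
X=P.reshape(-1,3);k=np.c_[R.from_euler('z',-RY).apply(X-[*RO,0])]
b=k[(k[:,0]>-45)&(k[:,0]<10)&(k[:,1]<-165)&(k[:,1]>-280)&(k[:,2]>60)&(k[:,2]<190)]
print(len(b));print(np.round(b[::max(1,len(b)//40)]).tolist())
cv2.imwrite('pics/c5.png',cv2.resize(s['frame'][210:345,285:475,::-1],(760,540)))
```

```text
scene
tub [326. 264.] 0.86 lidz 72.5 lid (array([569.5,  97.6]), 152, 72, 8.6) grip 90 ((array([570.9,  97. ]), 55, 13, 7.5), np.float64(103.8))
tub [351. 273.] 0.75 lidz 72.6 lid (array([576.4,  23.6]), 145, 72, 8.5) grip 89 ((array([579. ,  24.2]), 57, 12, 9.2), np.float64(104.6))
tub [407. 287.] 0.74 lidz 72.7 lid (array([ 594.4, -123.7]), 143, 74, 7.3) grip 57 ((array([ 591.8, -125.1]), 44, 12, -2.5), np.float64(102.5))
tub [373. 284.] 0.64 lidz 72.6 lid (array([572.5, -50.6]), 117, 73, 9.5) grip 43 ((array([581.1, -49.6]), 35, 14, 11.3), np.float64(103.1))
rack 195 218 1449 (array([657.6, -12.5]), 347, 109, -81.4) [ 648. -111.  210.]
rack 52 66 536 (array([665.5,   7.1]), 401, 326, -81.8) [523. -88.  57.]
rack 68 84 292 (array([658.4,  10.6]), 413, 307, -81.8) [ 593. -174.   75.]
rack_stop 0.62 [312. 261.]
lever_tab 0.57 [448.1 270.5]
rack 0.94 [363.8 291.2]
[ 449.80650184 -143.0635736   207.3077849 ] 17.55 0.13596513234098961
204
[[-9.0, -207.0, 153.0], [-16.0, -210.0, 156.0], [-21.0, -209.0, 156.0], [-18.0, -204.0, 150.0], [-23.0, -216.0, 157.0], [-29.0, -213.0, 156.0], [-27.0, -206.0, 150.0], [-22.0, -217.0, 150.0], [-28.0, -209.0, 149.0], [-29.0, -205.0, 145.0], [-17.0, -197.0, 132.0], [-24.0, -209.0, 141.0], [-27.0, -203.0, 137.0], [-24.0, -199.0, 131.0], [-16.0, -194.0, 121.0], [-27.0, -206.0, 133.0], [-22.0, -202.0, 125.0], [-23.0, -200.0, 122.0], [-22.0, -196.0, 117.0], [-17.0, -191.0, 109.0], [-19.0, -187.0, 106.0], [-17.0, -182.0, 99.0], [-18.0, -194.0, 104.0], [-22.0, -193.0, 104.0], [-20.0, -191.0, 99.0], [-20.0, -188.0, 94.0], [-24.0, -182.0, 92.0], [-9.0, -171.0, 75.0], [-22.0, -185.0, 89.0], [-19.0, -175.0, 80.0], [-14.0, -165.0, 70.0], [-21.0, -178.0, 80.0], [-21.0, -169.0, 73.0], [-19.0, -181.0, 76.0], [-23.0, -175.0, 73.0], [-31.0, -171.0, 75.0], [-30.0, -167.0, 70.0], [-24.0, -178.0, 69.0], [-27.0, -174.0, 66.0], [-33.0, -173.0, 67.0], [-32.0, -171.0, 63.0]]
```

View pics/c5.png

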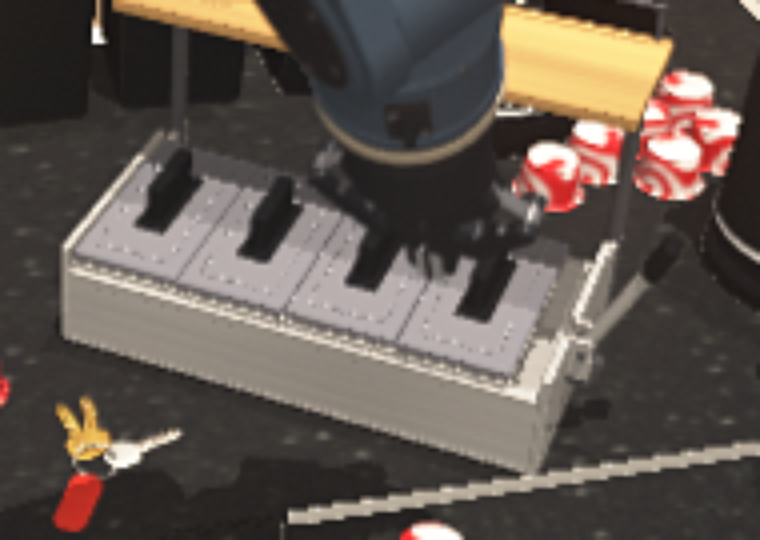

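The crop shows all four tubs butted edge to edge from the left plate, with a uniform gap of about 20 mm at the right end and the lever still raised at (665,250). Next I plan the lever press with shut fingers.

Run:
```python
from m import *
for p in np.linspace(1.17,-0.35,9):
    n=np.array([np.sin(p),np.cos(p)]);C=np.array([-172,67])+85*np.array([-np.cos(p),np.sin(p)])+20*n
    w=unrack([-20,C[0]]);print(round(p,2),'rack y',C[0].round(1),'world',w.round(1),'z',(C[1]+7.5).round(1))
delta([485,-190,180],tool(RY,np.radians(30),1))
s=r.snapshot('scene');P=pts(s).reshape(-1,3);
for z0 in(10,60,110,160,210):
    q=P[(P[:,2]>z0)&(P[:,2]<z0+50)];q=q[(q[:,1]<-150)&(q[:,1]>-420)&(q[:,0]>450)&(q[:,0]<760)]
    if len(q): d=np.linalg.norm(q[:,:2]-[603,-276],axis=1);i=np.argsort(d)[:300:60];print(z0,np.round(q[i]).tolist())
```

```text
1.17 rack y -186.7 world [ 593.2 -209.2] z 160.6
0.98 rack y -202.7 world [ 595.4 -225. ] z 156.2
0.79 rack y -217.6 world [ 597.5 -239.8] z 149.0
0.6 rack y -230.9 world [ 599.3 -252.9] z 139.0
0.41 rack y -242.0 world [ 600.9 -263.9] z 126.7
0.22 rack y -250.6 world [ 602.1 -272.4] z 112.6
0.03 rack y -256.4 world [ 602.9 -278.2] z 97.0
-0.16 rack y -259.1 world [ 603.3 -280.9] z 80.7
-0.35 rack y -258.7 world [ 603.2 -280.5] z 64.1
d [ 35.2 -46.9 -27.3] rv [-0.002 -0.003 -0.001] ang 0.003 tcp [ 449.8 -143.1  207.3]
10 [[592.0, -206.0, 59.0], [594.0, -186.0, 29.0], [536.0, -192.0, 24.0], [534.0, -185.0, 20.0], [532.0, -183.0, 20.0]]
60 [[592.0, -217.0, 107.0], [593.0, -198.0, 80.0], [565.0, -190.0, 61.0], [638.0, -180.0, 62.0], [675.0, -365.0, 70.0]]
110 [[596.0, -239.0, 150.0], [591.0, -225.0, 141.0], [679.0, -363.0, 155.0], [668.0, -375.0, 113.0], [690.0, -359.0, 159.0]]
160 [[633.0, -192.0, 206.0], [634.0, -166.0, 205.0], [666.0, -386.0, 161.0], [725.0, -341.0, 202.0], [723.0, -364.0, 208.0]]
210 [[648.0, -346.0, 256.0], [670.0, -352.0, 246.0], [635.0, -165.0, 210.0], [640.0, -158.0, 211.0], [669.0, -392.0, 226.0]]
```

Request:
step_arm(increments=[{"dx": 20,"dy": -25,"dz": -15,"rx": 0,"ry": 0,"rz": 0,"hand": 0},{"dx": 45,"dy": -45,"dz": -35,"rx": 0,"ry": 0,"rz": 0,"hand": 0},{"dx": 80,"dy": -50,"dz": -42,"rx": 0,"ry": 0,"rz": 0,"hand": 0},{"dx": 115,"dy": -55,"dz": -44,"rx": 0,"ry": 0,"rz": 0,"hand": 0},{"dx": 140,"dy": -58,"dz": -46,"rx": 0,"ry": 0,"rz": 0,"hand": 0}])

```text
time_s: 18.02
tool_pos: [591.8, -201.4, 160.0]
tcp_rot: [-0.067, 0.964, 0.019, 0.257]
ft_force: [0.1, -0.1, 0.1]
finger_gap: 0.3
grasp_force: 0.0
```

Run:
```python
from h import *
delta([595.4,-225,156],tool(RY,np.radians(30),1));s=r.get_state();print(rack(s['tool_pos']),s['ft_force'],np.round(s['joints'],2))
```

```text
d [  3.6 -23.6  -4. ] rv [-0.002 -0.003 -0.   ] ang 0.004 tcp [ 591.8 -201.4  160. ]
[ -20.2360846  -178.80697281] [ 0.11725828 -0.10215563  0.13571239] [-0.46  0.17 -0.46  0.5   0.29 -0.54]
```

Request:
step_arm(increments=[{"dx": 3.6,"dy": -23.6,"dz": -4,"rx": 0,"ry": 0,"rz": 0,"hand": 0},{"dx": 5.7,"dy": -38.4,"dz": -11,"rx": 0,"ry": 0,"rz": 0,"hand": 0},{"dx": 7.5,"dy": -51.5,"dz": -21,"rx": 0,"ry": 0,"rz": 0,"hand": 0},{"dx": 9.1,"dy": -62.5,"dz": -33,"rx": 0,"ry": 0,"rz": 0,"hand": 0},{"dx": 10.3,"dy": -71,"dz": -47,"rx": 0,"ry": 0,"rz": 0,"hand": 0}])

```text
time_s: 18.43
tool_pos: [600.5, -272.7, 113.7]
tcp_rot: [-0.067, 0.964, 0.019, 0.257]
ft_force: [0.4, 2.3, 0.9]
finger_gap: -0.4
grasp_force: 0.9
```

Request:
step_arm(increments=[{"dx": 0.4,"dy": -3,"dz": -8,"rx": 0,"ry": 0,"rz": 0,"hand": 0},{"dx": 0.8,"dy": -5.8,"dz": -16,"rx": 0,"ry": 0,"rz": 0,"hand": 0},{"dx": 1,"dy": -7,"dz": -24,"rx": 0,"ry": 0,"rz": 0,"hand": 0},{"dx": 1.2,"dy": -8,"dz": -32,"rx": 0,"ry": 0,"rz": 0,"hand": 0}])

```text
time_s: 18.77
tool_pos: [601.0, -279.9, 82.0]
tcp_rot: [-0.067, 0.964, 0.019, 0.257]
ft_force: [0.7, -0.0, 2.1]
finger_gap: 0.0
grasp_force: 0.9
```

```bash
cat >> m.py <<'E'
def lever():
    s=r.snapshot('scene');X=pts(s).reshape(-1,3);k=R.from_euler('z',-RY).apply(X-[*RO,0])
    b=k[(k[:,0]>-38)&(k[:,0]<0)&(k[:,1]<-182)&(k[:,1]>-290)&(k[:,2]>15)&(k[:,2]<190)]
    print(len(b));print(np.round(b[::max(1,len(b)//25)]).tolist());return s
E
python3 - <<'E'
from m import *
s=lever();s=r.get_state();print(rack(s['tool_pos']),s['tool_pos'],s['ft_force'],s['time_s'])
E
```

```text
215
[[-37.0, -225.0, 116.0], [-18.0, -192.0, 69.0], [-16.0, -197.0, 66.0], [-17.0, -192.0, 63.0], [-21.0, -189.0, 61.0], [-22.0, -208.0, 68.0], [-24.0, -204.0, 65.0], [-38.0, -258.0, 94.0], [-20.0, -218.0, 64.0], [-22.0, -216.0, 61.0], [-29.0, -245.0, 77.0], [-19.0, -226.0, 59.0], [-29.0, -250.0, 76.0], [-23.0, -231.0, 62.0], [-22.0, -250.0, 67.0], [-32.0, -271.0, 82.0], [-26.0, -244.0, 65.0], [-35.0, -262.0, 78.0], [-21.0, -241.0, 57.0], [-25.0, -260.0, 67.0], [-27.0, -249.0, 62.0], [-17.0, -267.0, 60.0], [-26.0, -257.0, 60.0], [-29.0, -248.0, 56.0], [-27.0, -266.0, 61.0], [-28.0, -262.0, 57.0], [-27.0, -265.0, 55.0]]
[ -22.77387479 -257.55146431] [ 600.29199494 -279.71450194   80.40720593] [-0.56746239  0.79239304 -1.01774539] 18.8167
```

Request:
step_arm(increments=[{"dx": 1,"dy": 1,"dz": -6,"rx": 0,"ry": 0,"rz": 0,"hand": 0},{"dx": 1,"dy": 1,"dz": -12,"rx": 0,"ry": 0,"rz": 0,"hand": 0},{"dx": 1,"dy": 1,"dz": -15,"rx": 0,"ry": 0,"rz": 0,"hand": 0}])

```text
time_s: 19.07
tool_pos: [601.7, -278.9, 67.0]
tcp_rot: [-0.067, 0.964, 0.019, 0.257]
ft_force: [-0.1, 0.5, 2.4]
finger_gap: 0.2
grasp_force: 0.8
```

Request:
step_arm(increments=[{"dx": 0,"dy": 0,"dz": -1.5,"rx": 0,"ry": 0,"rz": 0,"hand": 0},{"dx": 0,"dy": 0,"dz": -3,"rx": 0,"ry": 0,"rz": 0,"hand": 0},{"dx": 0,"dy": 0,"dz": -3,"rx": 0,"ry": 0,"rz": 0,"hand": 0}])

```text
time_s: 19.32
tool_pos: [601.7, -279.2, 64.4]
tcp_rot: [-0.067, 0.964, 0.019, 0.257]
ft_force: [-0.0, 0.5, 1.0]
finger_gap: -0.2
grasp_force: 0.4
```

Request:
step_arm(increments=[{"dx": 0,"dy": 0,"dz": -1.5,"rx": 0,"ry": 0,"rz": 0,"hand": 0},{"dx": 0,"dy": 0,"dz": -3,"rx": 0,"ry": 0,"rz": 0,"hand": 0},{"dx": 0,"dy": 0,"dz": -3,"rx": 0,"ry": 0,"rz": 0,"hand": 0}])

```text
time_s: 19.57
tool_pos: [602.4, -279.6, 62.5]
tcp_rot: [-0.067, 0.964, 0.019, 0.258]
ft_force: [-4.8, 0.9, 12.5]
finger_gap: 0.0
grasp_force: 5.3
```

Request:
step_arm(increments=[{"dx": 0,"dy": 0,"dz": -1,"rx": 0,"ry": 0,"rz": 0,"hand": 0},{"dx": 0,"dy": 0,"dz": -2,"rx": 0,"ry": 0,"rz": 0,"hand": 0},{"dx": 0,"dy": 0,"dz": -2,"rx": 0,"ry": 0,"rz": 0,"hand": 0}])

```text
time_s: 19.82
tool_pos: [603.1, -280.1, 61.7]
tcp_rot: [-0.067, 0.963, 0.018, 0.259]
ft_force: [-7.1, 0.3, 20.7]
finger_gap: 0.3
grasp_force: 9.3
```

Request:
step_arm(increments=[{"dx": 0,"dy": 0,"dz": 10,"rx": 0,"ry": 0,"rz": 0,"hand": 0},{"dx": -8,"dy": -2,"dz": 30,"rx": 0,"ry": 0,"rz": 0,"hand": 0},{"dx": -25,"dy": -4,"dz": 65,"rx": 0,"ry": 0,"rz": 0,"hand": 0},{"dx": -50,"dy": -6,"dz": 100,"rx": 0,"ry": 0,"rz": 0,"hand": 0},{"dx": -80,"dy": -10,"dz": 120,"rx": 0,"ry": 0,"rz": 0,"hand": 0}])

```text
time_s: 20.23
tool_pos: [522.2, -289.4, 183.0]
tcp_rot: [-0.068, 0.963, 0.018, 0.258]
ft_force: [0.6, -0.8, 1.4]
finger_gap: -0.2
grasp_force: 0.0
```

Request:
step_arm(increments=[{"dx": -25,"dy": -30,"dz": 10,"rx": 0,"ry": 0,"rz": 0,"hand": 0},{"dx": -50,"dy": -60,"dz": 20,"rx": 0,"ry": 0,"rz": 0,"hand": 0},{"dx": -75,"dy": -90,"dz": 25,"rx": 0,"ry": 0,"rz": 0,"hand": 0},{"dx": -100,"dy": -115,"dz": 30,"rx": 0,"ry": 0,"rz": 0,"hand": 0},{"dx": -110,"dy": -125,"dz": 30,"rx": 0,"ry": 0,"rz": 0,"hand": 0}])

```text
time_s: 20.65
tool_pos: [409.2, -417.4, 210.8]
tcp_rot: [-0.066, 0.964, 0.018, 0.257]
ft_force: [0.6, 0.3, -0.7]
finger_gap: -0.0
grasp_force: 0.0
```

Run:
```python
from m import *
s=lever();meas('scene');save(s,'s6.png');print(r.get_state()['time_s'])
t=r.snapshot('top')
cv2.imwrite('pics/c6.png',cv2.hconcat([cv2.resize(s['frame'][225:345,290:450,::-1],(440,560)),cv2.resize(t['frame'][190:320,290:450,::-1],(360,560))]))
```

```text
180
[[-20.0, -182.0, 67.0], [-23.0, -186.0, 64.0], [-22.0, -189.0, 62.0], [-24.0, -194.0, 62.0], [-22.0, -197.0, 58.0], [-25.0, -200.0, 59.0], [-25.0, -203.0, 56.0], [-27.0, -206.0, 55.0], [-16.0, -221.0, 53.0], [-18.0, -224.0, 52.0], [-25.0, -225.0, 54.0], [-21.0, -228.0, 49.0], [-23.0, -231.0, 48.0], [-10.0, -246.0, 44.0], [-17.0, -243.0, 45.0], [-22.0, -239.0, 44.0], [-8.0, -254.0, 39.0], [-18.0, -251.0, 42.0], [-27.0, -242.0, 43.0], [-13.0, -258.0, 38.0], [-21.0, -252.0, 38.0], [-24.0, -243.0, 35.0], [-21.0, -259.0, 38.0], [-30.0, -256.0, 40.0], [-28.0, -256.0, 36.0], [-25.0, -261.0, 32.0]]
scene
tub [326. 265.] 0.92 lidz 72.3 lid (array([570.8,  96.9]), 153, 79, 7.7) grip 89 ((array([573. ,  97.4]), 60, 13, 9.9), np.float64(103.7))
tub [408. 285.] 0.9 lidz 72.5 lid (array([ 600.8, -123.3]), 155, 79, 11.0) grip 92 ((array([ 602. , -121.8]), 64, 12, 9.0), np.float64(104.2))
tub [353. 272.] 0.88 lidz 72.3 lid (array([579.9,  25.1]), 153, 77, 9.3) grip 88 ((array([579.3,  23.7]), 57, 14, 6.8), np.float64(104.4))
tub [374. 279.] 0.67 lidz 72.7 lid (array([589.3, -47.2]), 151, 74, 8.6) grip 88 ((array([589.1, -49.6]), 56, 12, 7.0), np.float64(104.2))
rack 195 218 2667 (array([658.2, -11.8]), 350, 115, -80.7) [644. -36. 210.]
rack 52 66 573 (array([673.9, -31.1]), 402, 333, -81.0) [ 526. -116.   57.]
rack 68 84 341 (array([660.5,   5.4]), 396, 314, -81.8) [ 593. -172.   75.]
shelf_edge 0.95 [376.4 229.2]
rack_stop 0.97 [312.2 259.9]
lever_tab 0.76 [465.8 311.6]
rack 0.7 [368.5 294.1]
21.05
```

View pics/c6.png

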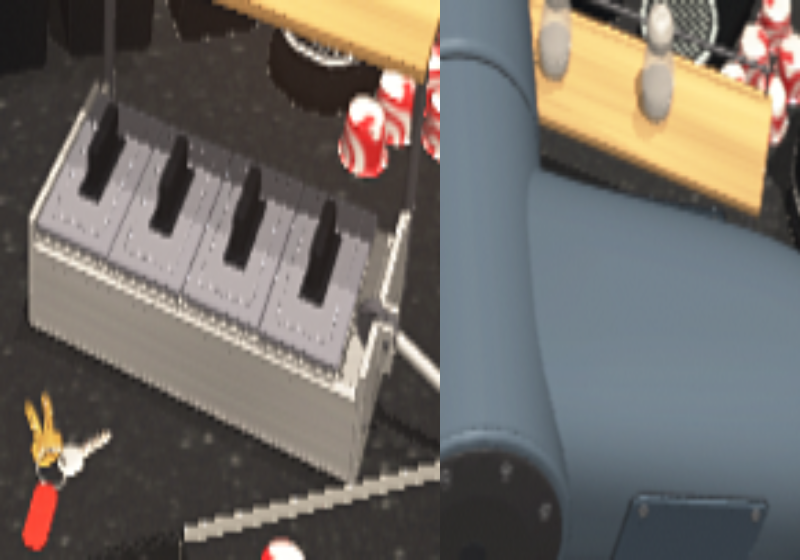

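The picture shows four tubs edge to edge and the lever down. One averaged check of spacing and squareness before handing in.

Run:
```python
from m import *
K=[]
for i in range(8):
    s=r.snapshot('scene');X=pts(s).reshape(-1,3);K.append(R.from_euler('z',-RY).apply(X-[*RO,0]))
k=np.concatenate(K)
for y0 in(120,46.5,-27,-101):
    q=k[(abs(k[:,1]-y0)<14)&(abs(k[:,0])<36)&(k[:,2]>84)&(k[:,2]<110)]
    l=k[(abs(k[:,1]-y0)<33)&(k[:,0]<-50)&(k[:,0]>-95)&(k[:,2]>68)&(k[:,2]<77)]
    t=q[q[:,2]>99];print('grip',t[:,:2].mean(0).round(2),'yaw',np.degrees(np.polyfit(t[:,0],t[:,1],1)[0]).round(2)*-1+0,'front edge',[np.percentile(l[abs(l[:,1]-y0-o)<6][:,0],2).round(1) for o in(-24,-12,0,12,24)])
l=k[(k[:,0]<0)&(k[:,0]>-70)&(k[:,2]>68)&(k[:,2]<76)]
print('d right edge by x',[(x,np.percentile(l[(abs(l[:,0]-x)<6)&(l[:,1]>-150)&(l[:,1]<-100)][:,1],2).round(1)) for x in(-65,-50,-40)])
```

```text
grip [  0.23 119.84] yaw -1.18 front edge [np.float64(-74.2), np.float64(-75.2), np.float64(-75.3), np.float64(-74.5), np.float64(-75.0)]
grip [-1.58 45.88] yaw -0.84 front edge [np.float64(-76.2), np.float64(-76.0), np.float64(-76.1), np.float64(-76.6), np.float64(-75.8)]
grip [ -1.22 -27.8 ] yaw -0.02 front edge [np.float64(-75.3), np.float64(-75.1), np.float64(-76.4), np.float64(-75.7), np.float64(-75.5)]
grip [  -2.13 -101.72] yaw 0.14 front edge [np.float64(-76.6), np.float64(-75.7), np.float64(-75.7), np.float64(-76.2), np.float64(-75.6)]
d right edge by x [(-65, np.float64(-137.8)), (-50, np.float64(-137.9)), (-40, np.float64(-137.8))]
```

```bash
python3 -c "
from rig import r
print(r.close_job())"
```

```text
the job is handed in; nothing more can be done
None
```

The job is handed in: all four tubs hang edge to edge and square against the left plate (measured spacing about 74 mm, right edge at y = -138), the lever is pressed fully down, and the shakers, pods and keys were not touched.

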